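# Tip a tray of bushings into the demagnetiser

## Robot

A 6-joint arm with a two-finger parallel gripper is mounted at the origin on the work surface; the furniture and walls round the work are solid. World frame = base frame: x ahead of the robot, y to its left, z up, the work surface at z = 0. Lengths are in m, angles in rad, forces in N, time in s.
With the tool pointing down it reaches from about 0.3 to 0.85 m from the base axis. Payload 4.2 kg.
Tool frame: the origin (TCP) lies midway between the tips of the shut fingers; the grasp point (between the pads) lies 19 mm behind it (arm.grip_depth is the z of the grasp point in the tool frame, in m); z points along the fingers, y is the line along which they close (so a half turn about z gives the same grasp; the last joint's range is limited). The gripper opens to 91 mm and grips with 3 to 60 N. Pads are 32 mm wide; open, the fingers measure 118 mm over their backs; the gripper's body (76 mm by 178 mm) begins 60 mm behind the grasp point.
Start: joints at [-1.349, 0.32, 1.565, -0, 1.257, -0.02], TCP at [0.138, -0.558, 0.214] pointing down, gripper open.
Joint ranges: [-3.11, 3.11], [-0.84, 2.01], [0.21, 2.61], [-1.34, 4.49], [0.05, 2.63], [-2.56, 2.56]. Speed limits (rad/s): [2.57, 2.57, 3.14, 3.14, 3.14, 3.14].

## Interface

Orientations are given as a unit quaternion [x, y, z, w].
In Python, from cell import telemetry, get_image, calibration, job, arm gives the robot as it stands.
- The arm moves only by the shell command python3 -m jog 'ROWS' [OPENING]. ROWS is JSON, a list of rows, each an object of numbers: "dx", "dy", "dz": the shift along the tool's x, y, z in units of 50 mm (1.0 is 50 mm); "ax", "ay", "az": the turn, a rotation vector about the tool's x, y, z in degrees. In form: [{"dx": .., "dy": .., "dz": .., "ax": .., "ay": .., "az": ..}, ...]. A call has exactly 8 rows; each row is the pose to reach, as a shift and turn from the pose commanded when the call began, along the tool's axes at that moment; what a row does not reach only later rows make up. A row lasts 1/10 s, in which the tool goes at most 50 mm and 8.59 degrees, less where a joint would pass 70% of its speed; a pose out of reach is approached as far as the arm can. A call with a gripper value outside its range is refused whole. OPENING is the opening, from -1 (shut) to 1 (fully open), set as the call begins (- or left out, the last holds). The fingers move at their own pace and stop on an object; the grip force is fixed at half the most. Time passes only in rows, so rows that repeat a pose let the fingers close, or fill a call up. It gives the time, the measured TCP pose, the force, the opening and the grip force at its end, in the units of the state.
- telemetry.observe(): the state, without advancing time (a new reading comes with each control period).
- get_image(name): name is "scene" or "top" or "wrist"; returns the picture (420x560x3 uint8, red, green, blue); there is no depth.
- calibration(name): a dict with "camera_matrix" (3x3 intrinsics, pixels), "view" (4x4, takes a point from world to camera coordinates). Camera axes: x right, y down, z forward; pixel columns grow to the right and rows downward; lengths in m; the calibration is good to about 2 mm. A picture is of the moment at which its call begins: read the wrist's pose just before it. calibration takes no time and is no camera call; for the wrist camera it gives the pose at the moment of the call.
- job.close_job(): hands the job in; it is judged then, once.
The state is a dict: "time": time; "joints": joint angles; "qd": joint speeds; "joint_torque": joint torques, N m; "position": TCP position; "tcp_rot": TCP orientation; "ft_force": force on the tool from outside, world axes, zero at the start; "torque": the same for the moment, N m; "width": opening from 0.0 (shut) to 1.0 (fully open); "grip_force": force on a finger pad.
Only numpy, scipy, OpenCV 4.12 (cv2) and the standard library are available. Lean on these libraries where they do the work, as an engineer would, in place of code of your own. Each camera call takes 0.05 s, during which the arm holds its last target. There are 200 camera calls.

## Task

Put every loose bushing from the bench into the tipping tray where it stands on its mat. Then lift the tray level by its handle bar, hook the rod under its pouring edge into the gutter on the rim of the demagnetiser hopper, and swing the tray up and over about that rim until it stands on end and all the bushings have dropped into the hopper. Set the empty tray back down on its mat and, last of all, turn the selector knob from off to the two-dot mark; leave the tape roll where it lies.

Things in the scene. Friction and masses are not known exactly. Their poses are not given: they have to be found in the camera images.
- bush_1: flanged steel bushing, a plain turned part about 35 g: flange 36 mm across and 5 mm thick at the bottom, body above it 26 mm across up to 23 mm height, dark bore of 14 mm on top; origin at the centre of its flange's underside, z along its axis, up. Three or all four of the four are there, all alike.
- bush_2: flanged steel bushing, a plain turned part about 35 g: flange 36 mm across and 5 mm thick at the bottom, body above it 26 mm across up to 23 mm height, dark bore of 14 mm on top; origin at the centre of its flange's underside, z along its axis, up. Three or all four of the four are there, all alike.
- bush_3: flanged steel bushing, a plain turned part about 35 g: flange 36 mm across and 5 mm thick at the bottom, body above it 26 mm across up to 23 mm height, dark bore of 14 mm on top; origin at the centre of its flange's underside, z along its axis, up. Three or all four of the four are there, all alike.
- bush_4: flanged steel bushing, a plain turned part about 35 g: flange 36 mm across and 5 mm thick at the bottom, body above it 26 mm across up to 23 mm height, dark bore of 14 mm on top; origin at the centre of its flange's underside, z along its axis, up. Three or all four of the four are there, all alike.
- tray: Loose aluminium tipping tray, about 120 g; origin under the middle of the pan, at the level it stands on; x points to the pouring side, z up. It stands on a steel pivot rod in front and two rubber feet behind; a black handle bar runs along y behind its rear wall. Pan inside: see point tray_floor. Bushings slide out only when it is tipped steeply, surely at 100 to 110 deg.
- pivot_rod (a point): Middle of the tray's pivot rod, a 10 mm round steel rod along the tray's y, 110 mm free length between two small end cheeks, below the floor near the pouring lip: tray (65, 0, 5) mm. Its centre lies 14 mm below the underside of the tray floor.
- handle_bar (a point): Middle of the tray's handle bar: round, 14 mm thick, along tray y, 94 mm free; at tray (-105, 0, 34) mm, 40 mm behind the rear wall. Pinch it from above, fingers before and behind it; a firm grip (about 45 N) keeps the loaded tray level, a light one (about 5 N) lets the bar turn in the fingers while the tray swings about its hooked rod.
- mat: Black rubber mat, 250 x 170 x 2 mm, fixed, the tray's place; origin at the centre of its underside, x along its length and the way the tray's pouring side pointed at the start, give or take some degrees.
- hopper: Open demagnetiser hopper with a grey console, fixed. Origin under its middle, on the bench; z up; poured into over its -x wall, towards +x. Inside 165 mm (x) by 174 mm (y), floor at z = 15; side walls (y = -90, +90 mm) end at z = 100, back wall 118, -x wall 80 mm except its middle 92 mm, the gutter. Console 104 x 80 mm, 85 mm high, against the -y wall, with the selector.
- gutter (a point): Pivot line on the hopper's -x rim, where the centre of the hooked rod lies: hopper (-85, 0, 105) mm, same axes. An open V gutter along hopper y, 92 mm long, flanks at 45 deg: the inner (+x) flank ends 8 mm beside and 1 mm above this point, the outer 15 mm beside and 8 mm above, so a rod let down within some mm slides home. The rod's end cheeks straddle it with 10 mm play each side.
- selector (a joint): Selector knob angle in rad, growing clockwise seen from above: detents at 0 (off, a bar mark), 0.65 (one dot), 1.30 (two dots), 1.95 (three dots, end stop). It takes about 0.07 N m to turn over a detent and, let go anywhere, snaps into the nearest one.
- selector_grip (a point): On the knob's axis at gripping height: hopper (4, -131, 122) mm. The grip is an upright bar 42 mm long, 14 mm thick, from z = 99 to 129 mm, with a white line on top at its pointer end. The pointer is the point's -x axis; at 0 it is the hopper's -x axis turned 1.0 rad counter-clockwise seen from above, and it turns clockwise with the joint value.
- tape: Roll of yellow tape, 60 mm across, 12 mm high, lying among the bushings; origin at the centre of its underside. Leave it.
- tray_floor (a point): Middle of the pan's floor, its upper face: tray (0, 0, 22) mm; the floor is 3 mm thick. Free inside: tray x -63 to +67 mm, y -60 to +60 mm. Side and rear walls stand 12 mm above the floor; on the +x side there is no wall but a lip sloping up at 23 deg to tray x = 86, z = 29 mm.
Things that resemble listed ones, but are neither listed nor needed, are in the scene too. What is shaped like the bush_3 but orange is not meant.

How it is judged:
By the outcome, as a careful person would: the job done as asked, in the order asked, and still so for the second after the job is handed in, with the robot touching nothing.
Of bush_1, bush_2, bush_3, bush_4 only 3 to 4 are there at a start; the rules pass over those that are not, and their reading is None.
At some moment in a run one of bush_1, bush_2, bush_3, bush_4 may be knocked a few centimetres aside while the robot is not near it.
It also fails if it takes over 210 s, if anything falls off the work surface, if the arm or the gripper's body presses on something with over 40 N, if the wrist force passes 120 N, or if a joint passes its speed limit or range.

## Working session

There is one attempt and no reset: what is moved stays moved. The work goes in short steps, Python scripts to look and compute and a shell command to move; the robot and the scene stay as the last step left them, time stands still between calls to the robot, and variables do not carry over. Pictures are saved under pics/ and viewed, at most 14 in all, crops included, and the job is handed in when it is done.

```bash
ls; mkdir -p pics
python3 - <<'E'
from cell import telemetry,get_image,calibration,arm
import cv2,numpy as np
s=telemetry.observe();print(s)
for n in("scene","top"):
    im=get_image(n);np.save(f"pics/{n}0.npy",im);cv2.imwrite(f"pics/{n}0.png",im[:,:,::-1])
    c=calibration(n);print(n,np.round(c["camera_matrix"],1).tolist(),np.round(c["view"],4).tolist())
print(arm.grip_depth,[a for a in dir(arm) if a[0]!='_'])
E
```

```text
pics
{'time': 0.0, 'joints': array([-1.34897305e+00,  3.20279424e-01,  1.56566477e+00, -2.99263861e-05,
        1.25737729e+00, -2.00548930e-02]), 'qd': array([ 1.23511420e-03,  1.29595055e-03, -1.54836110e-03,  1.21353291e-04,
       -3.17680325e-05,  1.01711064e-04]), 'joint_torque': array([-1.12627797e-03, -4.12468386e+01, -2.31974852e+01,  7.25046219e-02,
        4.55814740e-02, -1.43739530e-04]), 'position': array([ 0.13757946, -0.55778749,  0.21313297]), 'tcp_rot': array([ 9.92694849e-01,  1.20649032e-01, -1.01216223e-04, -8.58590173e-04]), 'ft_force': array([ 0.50921717,  0.33351783, -0.91939941]), 'torque': array([-0.00315522,  0.03078553, -0.02914127]), 'grip_force': 0.0, 'width': 1.0017180335311089}
scene [[484.4, 0.0, 277.2], [0.0, 484.4, 204.5], [0.0, 0.0, 1.0]] [[-0.6576, -0.7531, -0.0188, 0.263], [-0.4583, 0.4197, -0.7835, 0.2548], [0.598, -0.5066, -0.6211, 1.1223], [0.0, 0.0, 0.0, 1.0]]
top [[393.3, 0.0, 281.8], [0.0, 393.3, 215.5], [0.0, 0.0, 1.0]] [[-0.0182, -0.9996, -0.0232, 0.042], [-0.9831, 0.0221, -0.1816, 0.4365], [0.182, 0.0195, -0.9831, 1.0212], [0.0, 0.0, 0.0, 1.0]]
-0.0188 ['IKError', 'grip_depth']
```

View pics/top0.png

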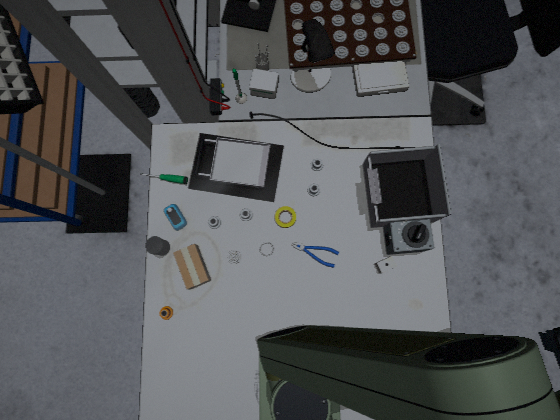

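View pics/scene0.png

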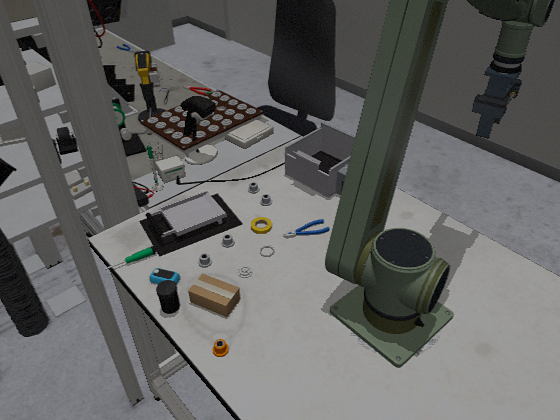

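The top view shows the tray on its mat at about (240,163), handle to the left, and the hopper at (405,185) with its knob at (415,233). Bushing candidates in the top view:
- Steel and flanged: (317,164), (314,189), (214,222), (246,214).
- Not bushings: orange one (166,313), black pot (157,245), ring (266,249), spring or washer (234,257), yellow tape (286,217).

I choose the four grey ones and check them in a crop.

```bash
cat > h.py <<'E'
import numpy as np,cv2
from scipy.spatial.transform import Rotation as R
from cell import telemetry,get_image,calibration
def ray(n,u,v,z,c=None):
    c=c or calibration(n);K=np.array(c["camera_matrix"]);V=np.array(c["view"])
    d=V[:3,:3].T@np.linalg.inv(K)@[u,v,1];o=-V[:3,:3].T@V[:3,3]
    return o+d*(z-o[2])/d[2]
def proj(n,P,c=None):
    c=c or calibration(n);V=np.array(c["view"]);p=V[:3,:3]@np.asarray(P)+V[:3,3]
    p=np.array(c["camera_matrix"])@p;return p[:2]/p[2]
def down(deg):  # tool z down, tool y (closing line) at yaw deg from world +x
    a=np.radians(deg);y=np.array([np.cos(a),np.sin(a),0]);z=np.array([0,0,-1.]);return R.from_matrix(np.c_[np.cross(y,z),y,z])
def go(pos,rot=None,s=None):
    s=s or telemetry.observe();r0=R.from_quat(s["tcp_rot"]);d=r0.inv().apply(np.array(pos)-s["position"])/.05
    a=(r0.inv()*rot).as_rotvec(degrees=True) if rot is not None else np.zeros(3)
    print("go d",np.round(d,2),"a",np.round(a,1),"dist mm",round(np.linalg.norm(d)*50,1))
E
python3 - <<'E'
from h import *
im=np.load("pics/top0.npy")[130:300,130:460,::-1];cv2.imwrite("pics/crop1.png",cv2.resize(im,None,fx=2.4,fy=2.4,interpolation=cv2.INTER_CUBIC))
for u,v in((317,164),(314,189),(214,222),(246,214)):print(ray("top",u,v,.023),)
print(ray("top",286,217,.012))
for a in(0,90,-90,180):print(a,down(a).as_quat())
t=telemetry.observe();print(R.from_quat(t["tcp_rot"]).as_matrix().round(2))
V=np.array(calibration("wrist")["view"]);T=np.eye(4);T[:3,:3]=R.from_quat(t["tcp_rot"]).as_matrix();T[:3,3]=t["position"];print((V@T).round(3),calibration("wrist")["camera_matrix"])
E
```

```text
[ 0.58525216 -0.06800755  0.023     ]
[ 0.5132419  -0.05721907  0.023     ]
[0.42653486 0.22006473 0.023     ]
[0.44692039 0.13192116 0.023     ]
[0.43806086 0.02211529 0.012     ]
0 [0.70710678 0.70710678 0.         0.        ]
90 [3.061617e-17 1.000000e+00 0.000000e+00 0.000000e+00]
-90 [1.000000e+00 3.061617e-17 0.000000e+00 0.000000e+00]
180 [-0.70710678  0.70710678  0.          0.        ]
[[ 0.97  0.24 -0.  ]
 [ 0.24 -0.97  0.  ]
 [ 0.   -0.   -1.  ]]
[[-0.     1.     0.002  0.001]
 [-0.958  0.    -0.288  0.029]
 [-0.288 -0.001  0.958  0.187]
 [ 0.     0.     0.     1.   ]] [[367.68854968   0.         286.1257106 ]
 [  0.         367.68854968 208.93127897]
 [  0.           0.           1.        ]]
```

View pics/crop1.png

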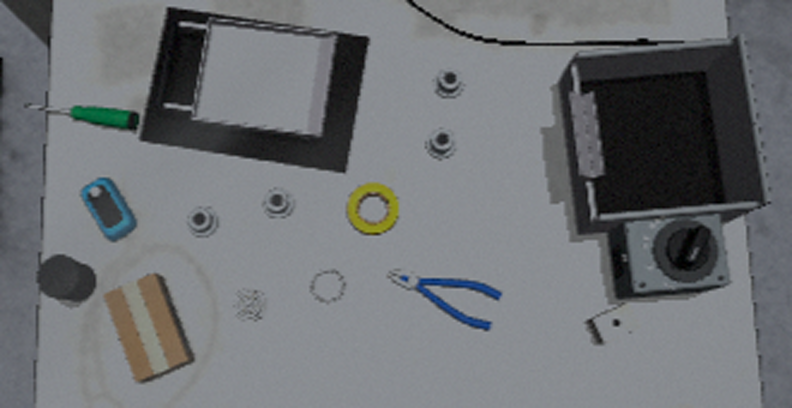

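The crop confirms four grey flanged bushings with dark bores, at crop (449,82), (440,143), (202,220) and (278,203). Their rays land on sensible bench positions.

Run:
```python
from h import *
go([.52,.02,.22],down(-98))
```

```text
go d [10.19 -9.39 -0.12] a [-0.1  0.  21.9] dist mm 693.0
```

```bash
python3 -m jog '[{"dx":5.1,"dy":-4.7,"az":11},{"dx":5.1,"dy":-4.7,"az":11},{"dx":5.1,"dy":-4.7,"az":11},{"dx":5.1,"dy":-4.7,"az":11},{"dx":5.1,"dy":-4.7,"az":11},{"dx":5.1,"dy":-4.7,"az":11},{"dx":5.1,"dy":-4.7,"az":11},{"dx":5.1,"dy":-4.7,"az":11}]' 0
python3 - <<'E'
from h import *
go([.52,.02,.22],down(-98))
E
```

```text
go d [10.19 -9.39 -0.12] a [-0.1  0.  21.9] dist mm 693.0invalid input at $[0]: expected keys dx, dy, dz, ax, ay, az
```

All six keys are needed in every row.

```bash
python3 -m jog '[{"dx":5.1,"dy":-4.7,"dz":0,"ax":0,"ay":0,"az":11},{"dx":5.1,"dy":-4.7,"dz":0,"ax":0,"ay":0,"az":11},{"dx":5.1,"dy":-4.7,"dz":0,"ax":0,"ay":0,"az":11},{"dx":5.1,"dy":-4.7,"dz":0,"ax":0,"ay":0,"az":11},{"dx":5.1,"dy":-4.7,"dz":0,"ax":0,"ay":0,"az":11},{"dx":5.1,"dy":-4.7,"dz":0,"ax":0,"ay":0,"az":11},{"dx":5.1,"dy":-4.7,"dz":0,"ax":0,"ay":0,"az":11},{"dx":5.1,"dy":-4.7,"dz":0,"ax":0,"ay":0,"az":11}]' 0
python3 - <<'E'
from h import *
go([.52,.02,.22],down(-98))
E
```

```text
time: 0.9
position: [0.3309, -0.2647, 0.2138]
tcp_rot: [1.0, 0.028, 0.0, -0.001]
ft_force: [-0.3, -0.4, -1.1]
width: 0.496
grip_force: 0.0
go d [ 4.1  -5.47 -0.11] a [-0.1 -0.  11.3] dist mm 341.9
```

```bash
python3 -m jog '[{"dx":4.1,"dy":-5.5,"dz":-0.1,"ax":0,"ay":0,"az":11.3},{"dx":4.1,"dy":-5.5,"dz":-0.1,"ax":0,"ay":0,"az":11.3},{"dx":4.1,"dy":-5.5,"dz":-0.1,"ax":0,"ay":0,"az":11.3},{"dx":4.1,"dy":-5.5,"dz":-0.1,"ax":0,"ay":0,"az":11.3},{"dx":4.1,"dy":-5.5,"dz":-0.1,"ax":0,"ay":0,"az":11.3},{"dx":4.1,"dy":-5.5,"dz":-0.1,"ax":0,"ay":0,"az":11.3},{"dx":4.1,"dy":-5.5,"dz":-0.1,"ax":0,"ay":0,"az":11.3},{"dx":4.1,"dy":-5.5,"dz":-0.1,"ax":0,"ay":0,"az":11.3}]'
python3 - <<'E'
from h import *
c=calibration("wrist");im=get_image("wrist");cv2.imwrite("pics/w1.png",im[:,:,::-1])
import pickle;pickle.dump((c,im),open("w1.pkl","wb"))
E
```

```text
time: 1.7
position: [0.5228, 0.0193, 0.2183]
tcp_rot: [0.997, -0.071, 0.001, -0.001]
ft_force: [-0.4, -0.8, -0.1]
width: 0.503
grip_force: 0.0
```

View pics/w1.png

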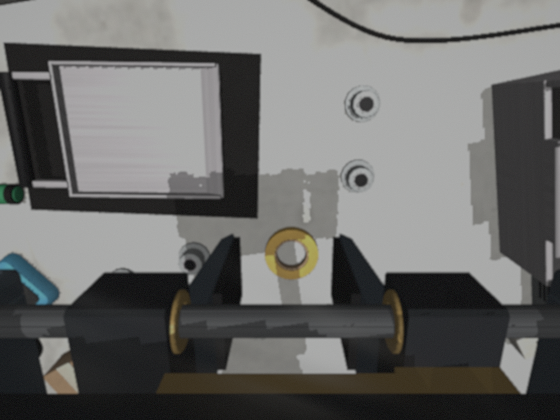

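The wrist view shows bores at (367,104), (359,180) and (190,265). Mat corners are at (6,43), (261,55), (258,217) and (32,210), and the tray rim and lip corners at (50,64), (219,64), (223,197) and (69,197).

Run:
```python
from h import *
import pickle
c,im=pickle.load(open("w1.pkl","rb"))
P=lambda u,v,z:ray("wrist",u,v,z,c)
print("bores",[P(u,v,.023).round(4)[:2] for u,v in((367,104),(359,180),(190,265))])
print("mat",[P(u,v,.002).round(4)[:2] for u,v in((6,43),(261,55),(258,217),(32,210))])
print("rear rim",[P(u,v,.036).round(4)[:2] for u,v in((50,64),(69,197))])
print("lip",[P(u,v,.031).round(4)[:2] for u,v in((219,64),(223,197))])
print("bar",[P(u,v,.043).round(4)[:2] for u,v in((8,75),(27,185))])
# top view: hopper rim
for u,v,z in((363,148,.1),(437,147,.118),(448,214,.118),(371,222,.1),(415,233,.129)):print("hop",ray("top",u,v,z).round(4))
for u,v in((317,164),(314,189),(214,222),(246,214)):print(ray("top",u,v,.023).round(4))
# orange check, bore centroid refine
im=np.load("pics/top0.npy");g=cv2.cvtColor(im,7)
for u,v in((317,164),(314,189),(214,222),(246,214)):
    w=g[v-7:v+8,u-7:u+8].astype(float);m=(w<75);ys,xs=np.nonzero(m);print(m.sum(),xs.mean()+u-7,ys.mean()+v-7)
```

```text
bores [array([ 0.5871, -0.0671]), array([ 0.5142, -0.0532]), array([0.4459, 0.1373])]
mat [array([0.6928, 0.2705]), array([0.6469, 0.0274]), array([0.4832, 0.0575]), array([0.5264, 0.3029])]
rear rim [array([0.6626, 0.2144]), array([0.5409, 0.2359])]
lip [array([0.6415, 0.065 ]), array([0.5181, 0.0853])]
bar [array([0.658 , 0.2503]), array([0.5595, 0.2679])]
hop [ 0.601  -0.1837  0.1   ]
hop [ 0.5921 -0.3686  0.118 ]
hop [ 0.4175 -0.38    0.118 ]
hop [ 0.4045 -0.1929  0.1   ]
hop [ 0.3704 -0.2917  0.129 ]
[ 0.5853 -0.068   0.023 ]
[ 0.5132 -0.0572  0.023 ]
[0.4265 0.2201 0.023 ]
[0.4469 0.1319 0.023 ]
31 316.7096774193548 164.3548387096774
27 313.3703703703704 189.77777777777777
23 213.08695652173913 222.04347826086956
25 245.2 214.24
```

```bash
cat >> h.py <<'E'
YX=np.array([np.cos(np.radians(-99)),np.sin(np.radians(-99))]);YY=np.array([-YX[1],YX[0]]);O=np.array([.5916,.161])
tr=lambda x,y:O+x*YX+y*YY
B=np.array([[.514,-.055],[.586,-.0675],[.4463,.1345],[.4275,.222]])
def plan(*pts):  # deltas between successive waypoints in current tool axes (units 50mm)
    s=telemetry.observe();r=R.from_quat(s["tcp_rot"]).as_matrix();p=s["position"]
    print("at",p.round(4),"yaw",np.degrees(np.arctan2(r[1,1],r[0,1])).round(1),"F",s["ft_force"].round(1),"w",round(s["width"],3),round(s["grip_force"],1))
    for q in pts:q=np.array(q);print(q.round(3),"d",(r.T@(q-p)/.05).round(2));p=q
E
python3 - <<'E'
from h import *
plan([*B[0],.05],[*B[0],.011],[*B[0],.1],[*tr(-.040,-.025),.1],[*tr(-.040,-.025),.039])
E
```

```text
at [0.5212 0.0173 0.2181] yaw -98.2 F [ 0.2 -0.2 -0.7] w 0.498 0.0
[ 0.514 -0.055  0.05 ] d [0.07 1.45 3.36]
[ 0.514 -0.055  0.011] d [ 0.   -0.    0.78]
[ 0.514 -0.055  0.1  ] d [-0.    0.   -1.78]
[0.573 0.204 0.1  ] d [ 0.43 -5.3  -0.  ]
[0.573 0.204 0.039] d [ 0.   -0.    1.22]
```

```bash
python3 -m jog '[{"dx":0.07,"dy":1.45,"dz":1.0,"ax":0,"ay":0,"az":0},{"dx":0.07,"dy":1.45,"dz":2.0,"ax":0,"ay":0,"az":0},{"dx":0.07,"dy":1.45,"dz":3.0,"ax":0,"ay":0,"az":0},{"dx":0.07,"dy":1.45,"dz":3.3,"ax":0,"ay":0,"az":0},{"dx":0.07,"dy":1.45,"dz":3.6,"ax":0,"ay":0,"az":0},{"dx":0.07,"dy":1.45,"dz":3.9,"ax":0,"ay":0,"az":0},{"dx":0.07,"dy":1.45,"dz":4.13,"ax":0,"ay":0,"az":0},{"dx":0.07,"dy":1.45,"dz":4.13,"ax":0,"ay":0,"az":0}]' 0
python3 -m jog '[{"dx":0,"dy":0,"dz":0,"ax":0,"ay":0,"az":0},{"dx":0,"dy":0,"dz":0,"ax":0,"ay":0,"az":0},{"dx":0,"dy":0,"dz":0,"ax":0,"ay":0,"az":0},{"dx":0,"dy":0,"dz":0,"ax":0,"ay":0,"az":0},{"dx":0,"dy":0,"dz":0,"ax":0,"ay":0,"az":0},{"dx":0,"dy":0,"dz":-0.6,"ax":0,"ay":0,"az":0},{"dx":0,"dy":0,"dz":-1.2,"ax":0,"ay":0,"az":0},{"dx":0,"dy":0,"dz":-1.8,"ax":0,"ay":0,"az":0}]' -1
python3 - <<'E'
from h import *
plan([*tr(-.040,-.025),.1],[*tr(-.040,-.025),.039],[*tr(-.04,-.025),.1],[*B[1],.1],[*B[1],.011])
E
```

```text
time: 2.55
position: [0.5111, -0.0575, 0.0112]
tcp_rot: [0.997, -0.074, -0.002, 0.0]
ft_force: [-0.5, -0.2, 0.9]
width: 0.494
grip_force: 0.0
time: 3.35
position: [0.5124, -0.0562, 0.1032]
tcp_rot: [0.997, -0.074, -0.001, -0.0]
ft_force: [0.4, 0.8, -0.0]
width: 0.272
grip_force: 30.0
at [ 0.5124 -0.0562  0.1032] yaw -98.4 F [ 0.4  0.8 -0. ] w 0.272 30.0
[0.573 0.204 0.1  ] d [ 0.44 -5.33  0.06]
[0.573 0.204 0.039] d [0.   0.   1.22]
[0.573 0.204 0.1  ] d [-0.   -0.   -1.22]
[ 0.586 -0.068  0.1  ] d [ 1.05  5.34 -0.  ]
[ 0.586 -0.068  0.011] d [0.   0.   1.78]
```

```bash
python3 -m jog '[{"dx":0.1,"dy":-0.9,"dz":0,"ax":0,"ay":0,"az":0},{"dx":0.15,"dy":-1.8,"dz":0,"ax":0,"ay":0,"az":0},{"dx":0.25,"dy":-2.7,"dz":0,"ax":0,"ay":0,"az":0},{"dx":0.3,"dy":-3.6,"dz":0,"ax":0,"ay":0,"az":0},{"dx":0.38,"dy":-4.5,"dz":0,"ax":0,"ay":0,"az":0},{"dx":0.44,"dy":-5.33,"dz":0,"ax":0,"ay":0,"az":0},{"dx":0.44,"dy":-5.33,"dz":0.3,"ax":0,"ay":0,"az":0},{"dx":0.44,"dy":-5.33,"dz":0.7,"ax":0,"ay":0,"az":0}]'
python3 -m jog '[{"dx":0,"dy":0,"dz":0.2,"ax":0,"ay":0,"az":0},{"dx":0,"dy":0,"dz":0.4,"ax":0,"ay":0,"az":0},{"dx":0,"dy":0,"dz":0.56,"ax":0,"ay":0,"az":0},{"dx":0,"dy":0,"dz":0.56,"ax":0,"ay":0,"az":0},{"dx":0,"dy":0,"dz":0.56,"ax":0,"ay":0,"az":0},{"dx":0,"dy":0,"dz":0.56,"ax":0,"ay":0,"az":0},{"dx":0,"dy":0,"dz":0.56,"ax":0,"ay":0,"az":0},{"dx":0,"dy":0,"dz":0.56,"ax":0,"ay":0,"az":0}]'
python3 -m jog '[{"dx":0,"dy":0,"dz":0,"ax":0,"ay":0,"az":0},{"dx":0,"dy":0,"dz":0,"ax":0,"ay":0,"az":0},{"dx":0,"dy":0,"dz":0,"ax":0,"ay":0,"az":0},{"dx":0,"dy":0,"dz":0,"ax":0,"ay":0,"az":0},{"dx":0,"dy":0,"dz":-0.4,"ax":0,"ay":0,"az":0},{"dx":0,"dy":0,"dz":-0.9,"ax":0,"ay":0,"az":0},{"dx":0,"dy":0,"dz":-1.4,"ax":0,"ay":0,"az":0},{"dx":0,"dy":0,"dz":-1.8,"ax":0,"ay":0,"az":0}]' -0.25
python3 - <<'E'
from h import *
plan([*B[1],.1],[*B[1],.011],[*B[1],.1],[*tr(-.04,.025),.1],[*tr(-.04,.025),.039])
im=get_image("top");np.save("t2.npy",im)
g=cv2.cvtColor(im,7)
for u,v in((317,164),(214,222),(246,214)):
    w=g[v-7:v+8,u-7:u+8].astype(float);m=(w<75);ys,xs=np.nonzero(m);print(m.sum(),xs.mean()+u-7,ys.mean()+v-7)
E
```

```text
time: 4.15
position: [0.5744, 0.2061, 0.0675]
tcp_rot: [0.997, -0.072, 0.001, -0.0]
ft_force: [0.4, -0.1, -0.8]
width: 0.275
grip_force: 30.0
time: 4.95
position: [0.574, 0.204, 0.0399]
tcp_rot: [0.997, -0.074, 0.0, -0.0]
ft_force: [0.4, 0.3, -0.1]
width: 0.271
grip_force: 30.0
time: 5.75
position: [0.5741, 0.2041, 0.1309]
tcp_rot: [0.997, -0.074, 0.001, -0.0]
ft_force: [-0.7, -0.0, 0.9]
width: 0.373
grip_force: 0.0
at [0.5741 0.2041 0.1309] yaw -98.4 F [-0.7 -0.   0.9] w 0.373 0.0
[ 0.586 -0.068  0.1  ] d [1.03 5.34 0.62]
[ 0.586 -0.068  0.011] d [-0.    0.    1.78]
[ 0.586 -0.068  0.1  ] d [ 0.   -0.   -1.78]
[0.623 0.197 0.1  ] d [-0.05 -5.33  0.  ]
[0.623 0.197 0.039] d [-0.    0.    1.22]
30 316.76666666666665 164.23333333333332
0 nan nan
122 242.7295081967213 214.75409836065575<stdin>:6: RuntimeWarning: Mean of empty slice.
  ret = ret.dtype.type(ret / rcount)
```

```bash
python3 -m jog '[{"dx":0.17,"dy":0.9,"dz":0,"ax":0,"ay":0,"az":0},{"dx":0.34,"dy":1.8,"dz":0.2,"ax":0,"ay":0,"az":0},{"dx":0.5,"dy":2.7,"dz":0.4,"ax":0,"ay":0,"az":0},{"dx":0.68,"dy":3.6,"dz":0.6,"ax":0,"ay":0,"az":0},{"dx":0.85,"dy":4.5,"dz":0.8,"ax":0,"ay":0,"az":0},{"dx":1.03,"dy":5.34,"dz":1.0,"ax":0,"ay":0,"az":0},{"dx":1.03,"dy":5.34,"dz":1.4,"ax":0,"ay":0,"az":0},{"dx":1.03,"dy":5.34,"dz":1.7,"ax":0,"ay":0,"az":0}]' 0
python3 - <<'E'
from h import *
plan([*B[1],.011],[*B[1],.1],[*tr(-.04,.025),.1],[*tr(-.04,.025),.039])
E
python3 -m jog '[{"dx":0,"dy":0,"dz":0.3,"ax":0,"ay":0,"az":0},{"dx":0,"dy":0,"dz":0.5,"ax":0,"ay":0,"az":0},{"dx":0,"dy":0,"dz":0.69,"ax":0,"ay":0,"az":0},{"dx":0,"dy":0,"dz":0.69,"ax":0,"ay":0,"az":0},{"dx":0,"dy":0,"dz":0.69,"ax":0,"ay":0,"az":0},{"dx":0,"dy":0,"dz":0.69,"ax":0,"ay":0,"az":0},{"dx":0,"dy":0,"dz":0.69,"ax":0,"ay":0,"az":0},{"dx":0,"dy":0,"dz":0.69,"ax":0,"ay":0,"az":0}]'
python3 -m jog '[{"dx":0,"dy":0,"dz":0,"ax":0,"ay":0,"az":0},{"dx":0,"dy":0,"dz":0,"ax":0,"ay":0,"az":0},{"dx":0,"dy":0,"dz":0,"ax":0,"ay":0,"az":0},{"dx":0,"dy":0,"dz":0,"ax":0,"ay":0,"az":0},{"dx":0,"dy":0,"dz":0,"ax":0,"ay":0,"az":0},{"dx":0,"dy":0,"dz":-0.6,"ax":0,"ay":0,"az":0},{"dx":0,"dy":0,"dz":-1.2,"ax":0,"ay":0,"az":0},{"dx":0,"dy":0,"dz":-1.8,"ax":0,"ay":0,"az":0}]' -1
python3 - <<'E'
from h import *
plan([*tr(-.04,.025),.1],[*tr(-.04,.025),.039],[*tr(-.04,.025),.1],[.50,.17,.22])
E
```

```text
time: 6.6
position: [0.5849, -0.0694, 0.0429]
tcp_rot: [0.997, -0.075, -0.001, -0.0]
ft_force: [-0.0, -0.1, -0.9]
width: 0.498
grip_force: 0.0
at [ 0.5849 -0.0694  0.0429] yaw -98.6 F [-0.  -0.1 -0.9] w 0.498 0.0
[ 0.586 -0.068  0.011] d [ 0.02 -0.04  0.64]
[ 0.586 -0.068  0.1  ] d [-0.    0.   -1.78]
[0.623 0.197 0.1  ] d [-0.07 -5.33 -0.  ]
[0.623 0.197 0.039] d [ 0.   -0.    1.22]
time: 7.4
position: [0.5858, -0.0678, 0.0105]
tcp_rot: [0.997, -0.074, 0.001, 0.0]
ft_force: [0.6, 0.7, 0.2]
width: 0.497
grip_force: 0.0
time: 8.2
position: [0.5852, -0.0677, 0.1006]
tcp_rot: [0.997, -0.074, -0.0, 0.0]
ft_force: [1.0, -0.7, -0.2]
width: 0.275
grip_force: 30.0
at [ 0.5852 -0.0677  0.1006] yaw -98.4 F [ 1.  -0.7 -0.2] w 0.275 30.0
[0.623 0.197 0.1  ] d [-0.04 -5.34  0.01]
[0.623 0.197 0.039] d [ 0.   -0.    1.22]
[0.623 0.197 0.1  ] d [-0.    0.   -1.22]
[0.5  0.17 0.22] d [-2.35  0.89 -2.4 ]
```

```bash
python3 -m jog '[{"dx":0,"dy":-0.9,"dz":0,"ax":0,"ay":0,"az":0},{"dx":0,"dy":-1.8,"dz":0,"ax":0,"ay":0,"az":0},{"dx":0,"dy":-2.7,"dz":0,"ax":0,"ay":0,"az":0},{"dx":0,"dy":-3.6,"dz":0,"ax":0,"ay":0,"az":0},{"dx":0,"dy":-4.5,"dz":0,"ax":0,"ay":0,"az":0},{"dx":-0.04,"dy":-5.34,"dz":0,"ax":0,"ay":0,"az":0},{"dx":-0.04,"dy":-5.34,"dz":0.3,"ax":0,"ay":0,"az":0},{"dx":-0.04,"dy":-5.34,"dz":0.7,"ax":0,"ay":0,"az":0}]'
python3 -m jog '[{"dx":0,"dy":0,"dz":0.2,"ax":0,"ay":0,"az":0},{"dx":0,"dy":0,"dz":0.4,"ax":0,"ay":0,"az":0},{"dx":0,"dy":0,"dz":0.53,"ax":0,"ay":0,"az":0},{"dx":0,"dy":0,"dz":0.53,"ax":0,"ay":0,"az":0},{"dx":0,"dy":0,"dz":0.53,"ax":0,"ay":0,"az":0},{"dx":0,"dy":0,"dz":0.53,"ax":0,"ay":0,"az":0},{"dx":0,"dy":0,"dz":0.53,"ax":0,"ay":0,"az":0},{"dx":0,"dy":0,"dz":0.53,"ax":0,"ay":0,"az":0}]'
python3 -m jog '[{"dx":0,"dy":0,"dz":0,"ax":0,"ay":0,"az":0},{"dx":0,"dy":0,"dz":0,"ax":0,"ay":0,"az":0},{"dx":0,"dy":0,"dz":0,"ax":0,"ay":0,"az":0},{"dx":0,"dy":0,"dz":0,"ax":0,"ay":0,"az":0},{"dx":0,"dy":0,"dz":-0.4,"ax":0,"ay":0,"az":0},{"dx":0,"dy":0,"dz":-0.9,"ax":0,"ay":0,"az":0},{"dx":0,"dy":0,"dz":-1.5,"ax":0,"ay":0,"az":0},{"dx":0,"dy":0,"dz":-2.3,"ax":0,"ay":0,"az":0}]' -0.25
python3 -m jog '[{"dx":-0.8,"dy":0.4,"dz":-0.3,"ax":0,"ay":0,"az":0},{"dx":-1.6,"dy":0.6,"dz":-0.6,"ax":0,"ay":0,"az":0},{"dx":-2.4,"dy":0.9,"dz":-0.9,"ax":0,"ay":0,"az":0},{"dx":-3.2,"dy":1.0,"dz":-0.9,"ax":0,"ay":0,"az":0},{"dx":-4.0,"dy":1.1,"dz":-0.9,"ax":0,"ay":0,"az":0},{"dx":-4.4,"dy":1.2,"dz":-0.9,"ax":0,"ay":0,"az":0},{"dx":-4.4,"dy":1.2,"dz":-0.9,"ax":0,"ay":0,"az":0},{"dx":-4.4,"dy":1.2,"dz":-0.9,"ax":0,"ay":0,"az":0}]' 0
python3 - <<'E'
from h import *
c=calibration("wrist");im=get_image("wrist");cv2.imwrite("pics/w2.png",im[:,:,::-1])
import pickle;pickle.dump((c,im),open("w2.pkl","wb"));plan()
E
```

```text
time: 9.0
position: [0.6234, 0.1987, 0.0652]
tcp_rot: [0.997, -0.072, 0.001, -0.0]
ft_force: [-0.6, 1.1, -0.9]
width: 0.273
grip_force: 30.0
time: 9.8
position: [0.623, 0.1967, 0.0389]
tcp_rot: [0.997, -0.074, 0.0, -0.0]
ft_force: [0.2, 0.5, 0.9]
width: 0.273
grip_force: 30.0
time: 10.6
position: [0.6216, 0.1963, 0.1529]
tcp_rot: [0.997, -0.074, -0.002, 0.001]
ft_force: [0.8, 0.2, 0.1]
width: 0.375
grip_force: 0.0
time: 11.4
position: [0.397, 0.1699, 0.1989]
tcp_rot: [0.997, -0.073, 0.001, -0.0]
ft_force: [0.3, 0.1, -0.7]
width: 0.505
grip_force: 0.0
at [0.3975 0.1699 0.1988] yaw -98.4 F [-0.6 -0.2 -0.1] w 0.501 0.0
```

View pics/w2.png

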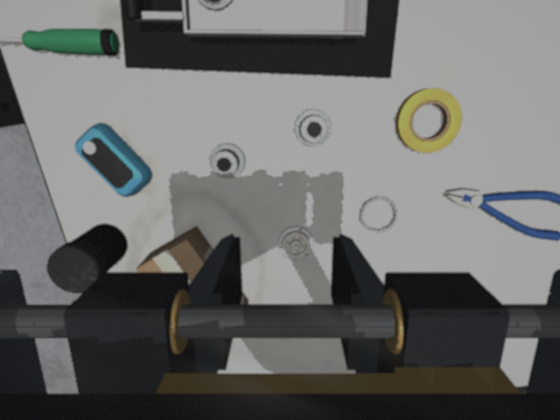

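The wrist view shows both remaining bushings undisturbed, with bores at (315,128) and (224,162). One placed bushing shows at (215,2) in the pan.

Run:
```python
from h import *
import pickle
c,im=pickle.load(open("w2.pkl","rb"))
a=ray("wrist",315,128,.023,c);b=ray("wrist",224,163,.023,c);print(a,b)
plan([*a[:2],.05],[*a[:2],.011],[*a[:2],.1],[*tr(.012,-.025),.1],[*tr(.012,-.025),.039],[*tr(.012,-.025),.12],[*b[:2],.08],[*b[:2],.011],[*b[:2],.1],[*tr(.012,.025),.1],[*tr(.012,.025),.039])
```

```text
[0.44761203 0.13621677 0.023     ] [0.42796468 0.22571376 0.023     ]
at [0.3975 0.1699 0.1988] yaw -98.4 F [-0.6 -0.2 -0.1] w 0.501 0.0
[0.448 0.136 0.05 ] d [1.08 0.52 2.98]
[0.448 0.136 0.011] d [-0.    0.    0.78]
[0.448 0.136 0.1  ] d [ 0.   -0.   -1.78]
[0.565 0.153 0.1  ] d [ 2.27 -0.68  0.  ]
[0.565 0.153 0.039] d [-0.    0.    1.22]
[0.565 0.153 0.12 ] d [ 0.   -0.   -1.62]
[0.428 0.226 0.08 ] d [-2.93 -1.03  0.8 ]
[0.428 0.226 0.011] d [-0.    0.    1.38]
[0.428 0.226 0.1  ] d [ 0.   -0.   -1.78]
[0.614 0.145 0.1  ] d [3.93 1.04 0.01]
[0.614 0.145 0.039] d [-0.    0.    1.22]
```

```bash
python3 -m jog '[{"dx":1.08,"dy":0.54,"dz":0.8,"ax":0,"ay":0,"az":0},{"dx":1.08,"dy":0.54,"dz":1.6,"ax":0,"ay":0,"az":0},{"dx":1.08,"dy":0.54,"dz":2.4,"ax":0,"ay":0,"az":0},{"dx":1.08,"dy":0.54,"dz":3.0,"ax":0,"ay":0,"az":0},{"dx":1.08,"dy":0.54,"dz":3.4,"ax":0,"ay":0,"az":0},{"dx":1.08,"dy":0.54,"dz":3.75,"ax":0,"ay":0,"az":0},{"dx":1.08,"dy":0.54,"dz":3.75,"ax":0,"ay":0,"az":0},{"dx":1.08,"dy":0.54,"dz":3.75,"ax":0,"ay":0,"az":0}]'
python3 -m jog '[{"dx":0,"dy":0,"dz":0,"ax":0,"ay":0,"az":0},{"dx":0,"dy":0,"dz":0,"ax":0,"ay":0,"az":0},{"dx":0,"dy":0,"dz":0,"ax":0,"ay":0,"az":0},{"dx":0,"dy":0,"dz":0,"ax":0,"ay":0,"az":0},{"dx":0,"dy":0,"dz":0,"ax":0,"ay":0,"az":0},{"dx":0,"dy":0,"dz":-0.6,"ax":0,"ay":0,"az":0},{"dx":0,"dy":0,"dz":-1.2,"ax":0,"ay":0,"az":0},{"dx":0,"dy":0,"dz":-1.8,"ax":0,"ay":0,"az":0}]' -1
python3 -m jog '[{"dx":0.6,"dy":-0.2,"dz":0,"ax":0,"ay":0,"az":0},{"dx":1.2,"dy":-0.4,"dz":0,"ax":0,"ay":0,"az":0},{"dx":1.8,"dy":-0.6,"dz":0,"ax":0,"ay":0,"az":0},{"dx":2.27,"dy":-0.68,"dz":0,"ax":0,"ay":0,"az":0},{"dx":2.27,"dy":-0.68,"dz":0.2,"ax":0,"ay":0,"az":0},{"dx":2.27,"dy":-0.68,"dz":0.5,"ax":0,"ay":0,"az":0},{"dx":2.27,"dy":-0.68,"dz":0.8,"ax":0,"ay":0,"az":0},{"dx":2.27,"dy":-0.68,"dz":0.8,"ax":0,"ay":0,"az":0}]'
python3 - <<'E'
from h import *
plan([*tr(.012,-.025),.039])
E
```

```text
time: 12.25
position: [0.4469, 0.135, 0.0107]
tcp_rot: [0.997, -0.074, -0.0, 0.0]
ft_force: [1.0, 0.0, -0.0]
width: 0.499
grip_force: 0.0
time: 13.05
position: [0.4451, 0.1349, 0.1017]
tcp_rot: [0.997, -0.074, -0.001, 0.0]
ft_force: [0.2, -0.1, -0.5]
width: 0.269
grip_force: 30.0
time: 13.85
position: [0.5596, 0.1513, 0.0582]
tcp_rot: [0.997, -0.074, -0.003, 0.001]
ft_force: [-0.3, -0.5, -0.3]
width: 0.272
grip_force: 30.0
at [0.5596 0.1513 0.0582] yaw -98.4 F [-0.3 -0.5 -0.3] w 0.272 30.0
[0.565 0.153 0.039] d [ 0.1  -0.05  0.38]
```

```bash
python3 -m jog '[{"dx":0,"dy":0,"dz":0.2,"ax":0,"ay":0,"az":0},{"dx":0,"dy":0,"dz":0.39,"ax":0,"ay":0,"az":0},{"dx":0,"dy":0,"dz":0.39,"ax":0,"ay":0,"az":0},{"dx":0,"dy":0,"dz":0.39,"ax":0,"ay":0,"az":0},{"dx":0,"dy":0,"dz":0.39,"ax":0,"ay":0,"az":0},{"dx":0,"dy":0,"dz":0.39,"ax":0,"ay":0,"az":0},{"dx":0,"dy":0,"dz":0.39,"ax":0,"ay":0,"az":0},{"dx":0,"dy":0,"dz":0.39,"ax":0,"ay":0,"az":0}]'
python3 -m jog '[{"dx":0,"dy":0,"dz":0,"ax":0,"ay":0,"az":0},{"dx":0,"dy":0,"dz":0,"ax":0,"ay":0,"az":0},{"dx":0,"dy":0,"dz":0,"ax":0,"ay":0,"az":0},{"dx":0,"dy":0,"dz":0,"ax":0,"ay":0,"az":0},{"dx":0,"dy":0,"dz":-0.4,"ax":0,"ay":0,"az":0},{"dx":0,"dy":0,"dz":-0.9,"ax":0,"ay":0,"az":0},{"dx":0,"dy":0,"dz":-1.5,"ax":0,"ay":0,"az":0},{"dx":0,"dy":0,"dz":-1.7,"ax":0,"ay":0,"az":0}]' -0.25
python3 -m jog '[{"dx":-0.7,"dy":-0.3,"dz":0,"ax":0,"ay":0,"az":0},{"dx":-1.4,"dy":-0.6,"dz":0,"ax":0,"ay":0,"az":0},{"dx":-2.1,"dy":-0.8,"dz":0,"ax":0,"ay":0,"az":0},{"dx":-2.9,"dy":-1.0,"dz":0.3,"ax":0,"ay":0,"az":0},{"dx":-2.9,"dy":-1.0,"dz":0.8,"ax":0,"ay":0,"az":0},{"dx":-2.9,"dy":-1.0,"dz":1.2,"ax":0,"ay":0,"az":0},{"dx":-2.9,"dy":-1.0,"dz":1.2,"ax":0,"ay":0,"az":0},{"dx":-2.9,"dy":-1.0,"dz":1.2,"ax":0,"ay":0,"az":0}]' 0
python3 - <<'E'
from h import *
plan([.4278,.2235,.011],[.4278,.2235,.1],[*tr(.012,.025),.1],[*tr(.012,.025),.039])
E
```

```text
time: 14.65
position: [0.5632, 0.152, 0.0417]
tcp_rot: [0.997, -0.074, 0.0, -0.0]
ft_force: [0.3, -0.5, -0.1]
width: 0.276
grip_force: 30.0
time: 15.45
position: [0.5647, 0.1524, 0.1294]
tcp_rot: [0.997, -0.074, 0.003, -0.001]
ft_force: [-0.3, 0.3, 0.4]
width: 0.376
grip_force: 0.0
time: 16.25
position: [0.4269, 0.2226, 0.0662]
tcp_rot: [0.997, -0.074, -0.0, 0.0]
ft_force: [0.2, -0.3, -0.1]
width: 0.497
grip_force: 0.0
at [0.4269 0.2226 0.0662] yaw -98.5 F [ 0.2 -0.3 -0.1] w 0.497 0.0
[0.428 0.224 0.011] d [ 0.02 -0.02  1.1 ]
[0.428 0.224 0.1  ] d [-0.    0.   -1.78]
[0.614 0.145 0.1  ] d [ 3.92  1.   -0.  ]
[0.614 0.145 0.039] d [ 0.   -0.    1.22]
```

```bash
python3 -m jog '[{"dx":0,"dy":0,"dz":0.4,"ax":0,"ay":0,"az":0},{"dx":0,"dy":0,"dz":0.8,"ax":0,"ay":0,"az":0},{"dx":0,"dy":0,"dz":1.1,"ax":0,"ay":0,"az":0},{"dx":0,"dy":0,"dz":1.1,"ax":0,"ay":0,"az":0},{"dx":0,"dy":0,"dz":1.1,"ax":0,"ay":0,"az":0},{"dx":0,"dy":0,"dz":1.1,"ax":0,"ay":0,"az":0},{"dx":0,"dy":0,"dz":1.1,"ax":0,"ay":0,"az":0},{"dx":0,"dy":0,"dz":1.1,"ax":0,"ay":0,"az":0}]'
python3 -m jog '[{"dx":0,"dy":0,"dz":0,"ax":0,"ay":0,"az":0},{"dx":0,"dy":0,"dz":0,"ax":0,"ay":0,"az":0},{"dx":0,"dy":0,"dz":0,"ax":0,"ay":0,"az":0},{"dx":0,"dy":0,"dz":0,"ax":0,"ay":0,"az":0},{"dx":0,"dy":0,"dz":0,"ax":0,"ay":0,"az":0},{"dx":0,"dy":0,"dz":-0.6,"ax":0,"ay":0,"az":0},{"dx":0,"dy":0,"dz":-1.2,"ax":0,"ay":0,"az":0},{"dx":0,"dy":0,"dz":-1.8,"ax":0,"ay":0,"az":0}]' -1
python3 -m jog '[{"dx":0.7,"dy":0.2,"dz":-0.2,"ax":0,"ay":0,"az":0},{"dx":1.4,"dy":0.4,"dz":-0.2,"ax":0,"ay":0,"az":0},{"dx":2.1,"dy":0.6,"dz":-0.2,"ax":0,"ay":0,"az":0},{"dx":2.8,"dy":0.8,"dz":-0.2,"ax":0,"ay":0,"az":0},{"dx":3.5,"dy":0.95,"dz":-0.2,"ax":0,"ay":0,"az":0},{"dx":3.92,"dy":1.0,"dz":0,"ax":0,"ay":0,"az":0},{"dx":3.92,"dy":1.0,"dz":0.3,"ax":0,"ay":0,"az":0},{"dx":3.92,"dy":1.0,"dz":0.5,"ax":0,"ay":0,"az":0}]'
python3 - <<'E'
from h import *
plan([*tr(.012,.025),.039])
E
```

```text
time: 17.05
position: [0.4274, 0.2229, 0.0121]
tcp_rot: [0.997, -0.074, 0.001, -0.0]
ft_force: [-0.4, 0.3, 0.3]
width: 0.501
grip_force: 0.0
time: 17.85
position: [0.4265, 0.2225, 0.1021]
tcp_rot: [0.997, -0.074, -0.0, 0.0]
ft_force: [-0.3, 0.9, -1.5]
width: 0.272
grip_force: 30.0
time: 18.65
position: [0.6132, 0.1439, 0.0747]
tcp_rot: [0.997, -0.074, -0.001, 0.0]
ft_force: [-0.2, 0.5, -0.7]
width: 0.277
grip_force: 30.0
at [0.6132 0.1439 0.0747] yaw -98.5 F [-0.2  0.5 -0.7] w 0.277 30.0
[0.614 0.145 0.039] d [ 0.02 -0.03  0.71]
```

```bash
python3 -m jog '[{"dx":0,"dy":0,"dz":0.3,"ax":0,"ay":0,"az":0},{"dx":0,"dy":0,"dz":0.6,"ax":0,"ay":0,"az":0},{"dx":0,"dy":0,"dz":0.7,"ax":0,"ay":0,"az":0},{"dx":0,"dy":0,"dz":0.7,"ax":0,"ay":0,"az":0},{"dx":0,"dy":0,"dz":0.7,"ax":0,"ay":0,"az":0},{"dx":0,"dy":0,"dz":0.7,"ax":0,"ay":0,"az":0},{"dx":0,"dy":0,"dz":0.7,"ax":0,"ay":0,"az":0},{"dx":0,"dy":0,"dz":0.7,"ax":0,"ay":0,"az":0}]'
python3 -m jog '[{"dx":0,"dy":0,"dz":0,"ax":0,"ay":0,"az":0},{"dx":0,"dy":0,"dz":0,"ax":0,"ay":0,"az":0},{"dx":0,"dy":0,"dz":0,"ax":0,"ay":0,"az":0},{"dx":0,"dy":0,"dz":0,"ax":0,"ay":0,"az":0},{"dx":0,"dy":0,"dz":-0.4,"ax":0,"ay":0,"az":0},{"dx":0,"dy":0,"dz":-0.9,"ax":0,"ay":0,"az":0},{"dx":0,"dy":0,"dz":-1.6,"ax":0,"ay":0,"az":0},{"dx":0,"dy":0,"dz":-2.3,"ax":0,"ay":0,"az":0}]' -0.25
python3 -m jog '[{"dx":-0.7,"dy":-0.2,"dz":-0.3,"ax":0,"ay":0,"az":0},{"dx":-1.4,"dy":-0.4,"dz":-0.6,"ax":0,"ay":0,"az":0},{"dx":-2.0,"dy":-0.6,"dz":-1.0,"ax":0,"ay":0,"az":0},{"dx":-2.5,"dy":-0.8,"dz":-1.3,"ax":0,"ay":0,"az":0},{"dx":-2.5,"dy":-1.0,"dz":-1.3,"ax":0,"ay":0,"az":0},{"dx":-2.5,"dy":-1.2,"dz":-1.3,"ax":0,"ay":0,"az":0},{"dx":-2.5,"dy":-1.2,"dz":-1.3,"ax":0,"ay":0,"az":0},{"dx":-2.5,"dy":-1.2,"dz":-1.3,"ax":0,"ay":0,"az":0}]' 0.1
python3 - <<'E'
from h import *
c=calibration("wrist");im=get_image("wrist");cv2.imwrite("pics/w3.png",im[:,:,::-1])
import pickle;pickle.dump((c,im),open("w3.pkl","wb"));plan()
E
```

```text
time: 19.45
position: [0.6137, 0.1445, 0.042]
tcp_rot: [0.997, -0.074, 0.0, -0.0]
ft_force: [-1.0, -0.4, -0.6]
width: 0.275
grip_force: 30.0
time: 20.25
position: [0.6131, 0.1444, 0.1572]
tcp_rot: [0.997, -0.074, -0.001, 0.0]
ft_force: [0.3, -0.7, -0.1]
width: 0.376
grip_force: 0.0
time: 21.05
position: [0.4991, 0.2219, 0.2201]
tcp_rot: [0.997, -0.074, -0.001, 0.001]
ft_force: [0.1, -0.5, 0.8]
width: 0.547
grip_force: 0.0
at [0.499  0.2217 0.2202] yaw -98.5 F [ 0.4  0.7 -0. ] w 0.549 0.0
```

View pics/w3.png

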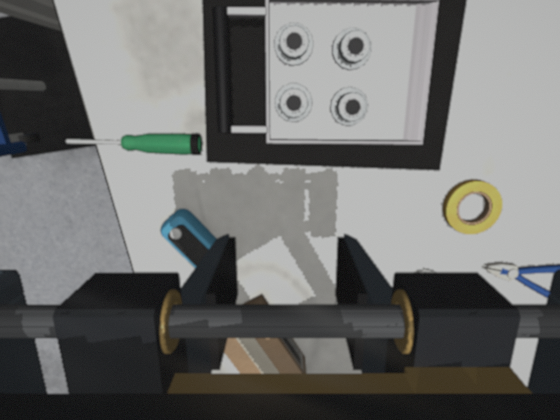

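All four bushings stand in the pan. The handle bar runs at about u=222, v=12..129. Next I look at the hopper.

```bash
python3 - <<'E'
from h import *
import pickle
c,im=pickle.load(open("w3.pkl","rb"))
print("bar",[ray("wrist",u,v,.036,c).round(4) for u,v in((222,12),(222,70),(222,129))])
plan([.42,-.2,.29])
E
python3 -m jog '[{"dx":-0.3,"dy":1.0,"dz":-0.5,"ax":0,"ay":0,"az":0},{"dx":-0.3,"dy":1.9,"dz":-1.0,"ax":0,"ay":0,"az":0},{"dx":-0.3,"dy":2.8,"dz":-1.4,"ax":0,"ay":0,"az":0},{"dx":-0.3,"dy":3.7,"dz":-1.4,"ax":0,"ay":0,"az":0},{"dx":-0.3,"dy":4.6,"dz":-1.4,"ax":0,"ay":0,"az":0},{"dx":-0.3,"dy":5.5,"dz":-1.4,"ax":0,"ay":0,"az":0},{"dx":-0.3,"dy":6.5,"dz":-1.4,"ax":0,"ay":0,"az":0},{"dx":-0.3,"dy":7.5,"dz":-1.4,"ax":0,"ay":0,"az":0}]' 0.1
python3 -m jog '[{"dx":0,"dy":0.9,"dz":0,"ax":0,"ay":0,"az":0},{"dx":0,"dy":0.9,"dz":0,"ax":0,"ay":0,"az":0},{"dx":0,"dy":0.9,"dz":0,"ax":0,"ay":0,"az":0},{"dx":0,"dy":0.9,"dz":0,"ax":0,"ay":0,"az":0},{"dx":0,"dy":0.9,"dz":0,"ax":0,"ay":0,"az":0},{"dx":0,"dy":0.9,"dz":0,"ax":0,"ay":0,"az":0},{"dx":0,"dy":0.9,"dz":0,"ax":0,"ay":0,"az":0},{"dx":0,"dy":0.9,"dz":0,"ax":0,"ay":0,"az":0}]'
python3 - <<'E'
from h import *
c=calibration("wrist");im=get_image("wrist");cv2.imwrite("pics/w4.png",im[:,:,::-1])
import pickle;pickle.dump((c,im),open("w4.pkl","wb"));plan()
E
```

```text
bar [array([0.658 , 0.2549, 0.036 ]), array([0.6117, 0.2642, 0.036 ]), array([0.5604, 0.2745, 0.036 ])]
at [0.499  0.2217 0.2202] yaw -98.5 F [ 0.4  0.7 -0. ] w 0.549 0.0
[ 0.42 -0.2   0.29] d [-0.32  8.58 -1.38]
time: 21.9
position: [0.4279, -0.149, 0.2911]
tcp_rot: [0.997, -0.074, -0.0, 0.0]
ft_force: [1.1, 0.0, 0.1]
width: 0.553
grip_force: 0.0
time: 22.7
position: [0.4223, -0.1905, 0.2915]
tcp_rot: [0.997, -0.073, 0.0, 0.0]
ft_force: [0.4, -0.5, -0.4]
width: 0.551
grip_force: 0.0
at [ 0.4222 -0.1906  0.2915] yaw -98.4 F [-0.3 -0.5  0.3] w 0.551 0.0
```

View pics/w4.png

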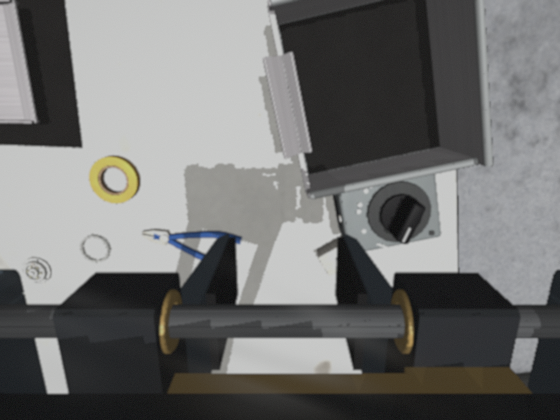

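The hopper is at upper right, with the gutter at about (265..310, 55..155) and the knob at (400,212). One zoom for exact pixels.

Run:
```python
from h import *
im=cv2.imread("pics/w4.png")[0:258,250:500];cv2.imwrite("pics/crop4.png",cv2.resize(im,None,fx=2.3,fy=2.3,interpolation=cv2.INTER_CUBIC))
```

```text
(no output)
```

View pics/crop4.png

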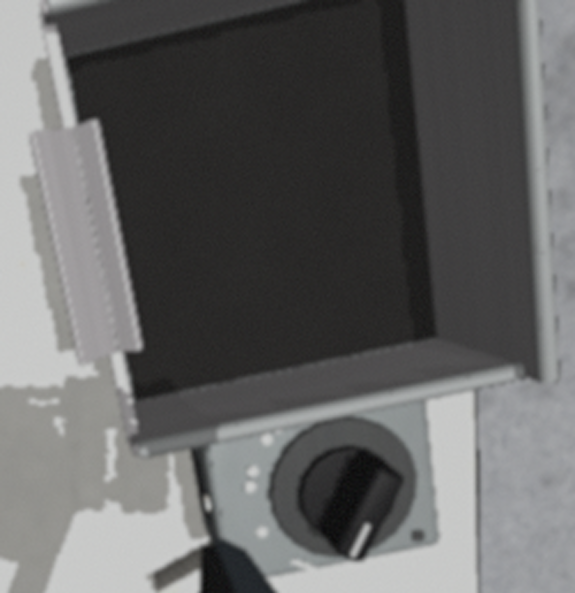

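Run:
```python
from h import *
import pickle
c,im=pickle.load(open("w4.pkl","rb"))
P=lambda a,z:ray("wrist",250+a[0]/2.3,a[1]/2.3,z,c)[:2]
o1,o2=P((31,135),.113),P((80,363),.113);i1,i2=P((98,120),.106),P((143,350),.106)
w1,w2=P((354,557),.129),P((367,525),.129);ke=P((378,458),.129)
print("outer",o1,o2,np.linalg.norm(o1-o2),"inner",i1,i2,np.linalg.norm(i1-i2))
for a,b in((o1,o2),(i1,i2)):print("yaw x",np.degrees(np.arctan2(*(a-b)[::-1]))-90)
x=(i1+i2)/2-(o1+o2)/2;print("gap",np.linalg.norm(x))
print("back rim corner -y",P((550,380),.118),"side -y/-x corner",P((140,452),.1), "+y/-x", P((45,15),.1))
print("knob",w1,w2)
```

```text
outer [ 0.538515   -0.18679558] [ 0.44894525 -0.19252322] 0.08975269663773537 inner [ 0.54079123 -0.21322299] [ 0.44943238 -0.21933906] 0.09156335016809945
yaw x -86.34113791387608
yaw x -86.17001615652947
gap 0.02665745779897492
back rim corner -y [ 0.41471005 -0.38238643] side -y/-x corner [ 0.40400078 -0.21265409] +y/-x [ 0.5813263  -0.19854058]
knob [ 0.35315955 -0.29553195] [ 0.36677109 -0.30168879]
```

Run:
```python
from h import *
P=lambda a,z:ray("top",130+a[0]/2.4,130+a[1]/2.4,z)[:2]
o1,o2=P((570,95),.113),P((583,180),.113);i1,i2=P((592,92),.106),P((604,175),.106)
print(o1,o2,i1,i2)
m=(o1+o2)/2+15/23*((i1+i2)/2-(o1+o2)/2);print("pivot top",m)
a=np.radians(-86.3);X=np.array([np.cos(a),np.sin(a)]);Y=np.array([-X[1],X[0]])
for p in(m,np.array([.4946,-.2070])):
    H=p+.085*X;print("hopper",H,"knob",H+.004*X-.131*Y)
print("knob top",P((690,245),.129))
g=np.array([.4942,-.209])
xb=X; rod0=g-.004*xb
print("X",X,"bar at hook level",g-.170*X,"tray origin",g-.065*X)
```

```text
[ 0.53816026 -0.18935454] [ 0.44551449 -0.19756406] [ 0.54302451 -0.21445716] [ 0.45183828 -0.221416  ]
pivot top [ 0.49548565 -0.20942275]
hopper [ 0.5009709  -0.29424557] knob [ 0.37050208 -0.30669097]
hopper [ 0.50008525 -0.29182283] knob [ 0.36961643 -0.30426822]
knob top [ 0.37247611 -0.2978883 ]
X [ 0.06453231 -0.99791562] bar at hook level [ 0.48322951 -0.03935434] tray origin [ 0.4900054  -0.14413548]
```

Run:
```python
from h import *
plan([.6095,.262,.12],[.6095,.262,.017]);go([.6095,.262,.12],down(-100))
```

```text
at [ 0.4222 -0.1906  0.2915] yaw -98.4 F [-0.3 -0.5  0.3] w 0.551 0.0
[0.61  0.262 0.12 ] d [ 2.38 -9.5   3.43]
[0.61  0.262 0.017] d [-0.   -0.    2.06]
go d [ 2.38 -9.5   3.43] a [ 0.  -0.   1.6] dist mm 519.0
```

```bash
python3 -m jog '[{"dx":0.2,"dy":-0.9,"dz":0,"ax":0,"ay":0,"az":1.6},{"dx":0.4,"dy":-1.8,"dz":0,"ax":0,"ay":0,"az":1.6},{"dx":0.6,"dy":-2.7,"dz":0,"ax":0,"ay":0,"az":1.6},{"dx":0.8,"dy":-3.6,"dz":0,"ax":0,"ay":0,"az":1.6},{"dx":1.1,"dy":-4.5,"dz":0,"ax":0,"ay":0,"az":1.6},{"dx":1.4,"dy":-5.4,"dz":0.2,"ax":0,"ay":0,"az":1.6},{"dx":1.7,"dy":-6.3,"dz":0.5,"ax":0,"ay":0,"az":1.6},{"dx":1.9,"dy":-7.2,"dz":0.8,"ax":0,"ay":0,"az":1.6}]' -0.25
python3 -m jog '[{"dx":0.2,"dy":-0.9,"dz":0.5,"ax":0,"ay":0,"az":0},{"dx":0.35,"dy":-1.7,"dz":1.0,"ax":0,"ay":0,"az":0},{"dx":0.43,"dy":-2.3,"dz":1.5,"ax":0,"ay":0,"az":0},{"dx":0.43,"dy":-2.3,"dz":2.0,"ax":0,"ay":0,"az":0},{"dx":0.43,"dy":-2.3,"dz":2.6,"ax":0,"ay":0,"az":0},{"dx":0.43,"dy":-2.3,"dz":2.6,"ax":0,"ay":0,"az":0},{"dx":0.43,"dy":-2.3,"dz":2.6,"ax":0,"ay":0,"az":0},{"dx":0.43,"dy":-2.3,"dz":2.6,"ax":0,"ay":0,"az":0}]'
python3 - <<'E'
from h import *
c=calibration("wrist");im=get_image("wrist");cv2.imwrite("pics/w5.png",im[:,:,::-1])
plan([.6095,.262,.017]);go([.6095,.262,.017],down(-100))
E
```

```text
time: 23.55
position: [0.57, 0.1532, 0.2511]
tcp_rot: [0.996, -0.087, 0.001, -0.0]
ft_force: [1.6, -0.7, -0.2]
width: 0.376
grip_force: 0.0
time: 24.35
position: [0.6114, 0.2609, 0.1235]
tcp_rot: [0.996, -0.088, 0.002, -0.001]
ft_force: [-0.5, -0.4, 0.7]
width: 0.373
grip_force: 0.0
at [0.6114 0.2608 0.1237] yaw -100.1 F [ 0.1  0.6 -0.4] w 0.378 0.0
[0.61  0.262 0.017] d [-0.05 -0.01  2.13]
go d [-0.05 -0.01  2.13] a [-0.1 -0.2 -0.1] dist mm 106.7
```

View pics/w5.png

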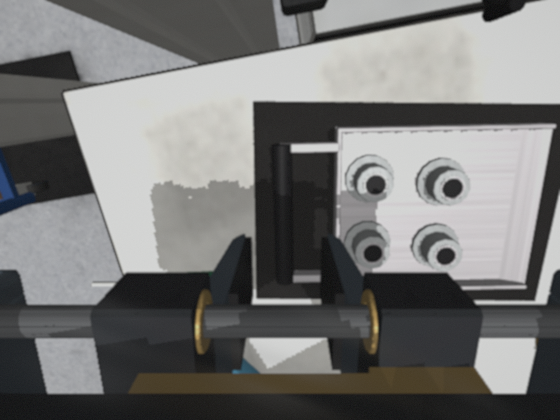

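The fingers straddle the bar column at u≈282, with the handle arms at v≈148 and 278. Checking the bar's middle by ray.

Run:
```python
from h import *
for u,v in((282,148),(282,213),(282,278)):
  print(ray("wrist",u,v,.036).round(4))
plan(ray("wrist",282,213,.036)-[0,0,.019])
```

```text
[0.6593 0.256  0.036 ]
[0.6124 0.2644 0.036 ]
[0.5603 0.2739 0.036 ]
at [0.6114 0.2608 0.1237] yaw -100.1 F [ 0.1  0.6 -0.4] w 0.378 0.0
[0.612 0.264 0.017] d [-0.   -0.07  2.13]
```

```bash
python3 -m jog '[{"dx":0,"dy":-0.04,"dz":0.5,"ax":0,"ay":0,"az":0},{"dx":0,"dy":-0.04,"dz":1.0,"ax":0,"ay":0,"az":0},{"dx":0,"dy":-0.04,"dz":1.4,"ax":0,"ay":0,"az":0},{"dx":0,"dy":-0.04,"dz":1.8,"ax":0,"ay":0,"az":0},{"dx":0,"dy":-0.04,"dz":2.1,"ax":0,"ay":0,"az":0},{"dx":0,"dy":-0.04,"dz":2.1,"ax":0,"ay":0,"az":0},{"dx":0,"dy":-0.04,"dz":2.1,"ax":0,"ay":0,"az":0},{"dx":0,"dy":-0.04,"dz":2.1,"ax":0,"ay":0,"az":0}]'
Z='x'; python3 -m jog '[{"dx":0,"dy":0,"dz":0,"ax":0,"ay":0,"az":0},{"dx":0,"dy":0,"dz":0,"ax":0,"ay":0,"az":0},{"dx":0,"dy":0,"dz":0,"ax":0,"ay":0,"az":0},{"dx":0,"dy":0,"dz":0,"ax":0,"ay":0,"az":0},{"dx":0,"dy":0,"dz":0,"ax":0,"ay":0,"az":0},{"dx":0,"dy":0,"dz":0,"ax":0,"ay":0,"az":0},{"dx":0,"dy":0,"dz":0,"ax":0,"ay":0,"az":0},{"dx":0,"dy":0,"dz":0,"ax":0,"ay":0,"az":0}]' -0.70
python3 -m jog '[{"dx":0,"dy":0,"dz":0,"ax":0,"ay":0,"az":0},{"dx":0,"dy":0,"dz":0,"ax":0,"ay":0,"az":0},{"dx":0,"dy":0,"dz":0,"ax":0,"ay":0,"az":0},{"dx":0,"dy":0,"dz":0,"ax":0,"ay":0,"az":0},{"dx":0,"dy":0,"dz":0,"ax":0,"ay":0,"az":0},{"dx":0,"dy":0,"dz":0,"ax":0,"ay":0,"az":0},{"dx":0,"dy":0,"dz":0,"ax":0,"ay":0,"az":0},{"dx":0,"dy":0,"dz":0,"ax":0,"ay":0,"az":0}]' -0.73
```

```text
time: 25.2
position: [0.6116, 0.2629, 0.018]
tcp_rot: [0.996, -0.088, 0.001, -0.001]
ft_force: [-0.6, 1.0, -0.3]
width: 0.371
grip_force: 0.0
time: 26.0
position: [0.6112, 0.2629, 0.0169]
tcp_rot: [0.996, -0.088, 0.001, -0.0]
ft_force: [0.9, 2.3, 2.9]
width: 0.157
grip_force: 9.0
time: 26.8
position: [0.611, 0.2627, 0.0167]
tcp_rot: [0.996, -0.088, 0.0, -0.0]
ft_force: [3.0, 3.2, 4.9]
width: 0.142
grip_force: 30.0
```

The commanded opening sets the grip force: -0.70 gives 9 N. Now a firm grip and a lift.

```bash
python3 -m jog '[{"dx":0,"dy":0,"dz":0,"ax":0,"ay":0,"az":0},{"dx":0,"dy":0,"dz":0,"ax":0,"ay":0,"az":0},{"dx":0,"dy":0,"dz":0,"ax":0,"ay":0,"az":0},{"dx":0,"dy":0,"dz":-0.1,"ax":0,"ay":0,"az":0},{"dx":0,"dy":0,"dz":-0.25,"ax":0,"ay":0,"az":0},{"dx":0,"dy":0,"dz":-0.45,"ax":0,"ay":0,"az":0},{"dx":0,"dy":0,"dz":-0.7,"ax":0,"ay":0,"az":0},{"dx":0,"dy":0,"dz":-0.8,"ax":0,"ay":0,"az":0}]' -1
python3 - <<'E'
from h import *
s=telemetry.observe();print(s["torque"].round(3),s["ft_force"].round(2))
im=get_image("wrist");cv2.imwrite("pics/w6.png",im[:,:,::-1])
im=get_image("scene");cv2.imwrite("pics/s6.png",cv2.resize(im[180:280,110:270,::-1],None,fx=4,fy=4,interpolation=cv2.INTER_CUBIC))
E
```

```text
time: 27.6
position: [0.6111, 0.2627, 0.0582]
tcp_rot: [0.996, -0.088, 0.001, -0.0]
ft_force: [1.0, 0.5, -2.0]
width: 0.149
grip_force: 30.0
[ 0.296 -0.057  0.011] [ 0.96  0.48 -2.01]
```

View pics/s6.png

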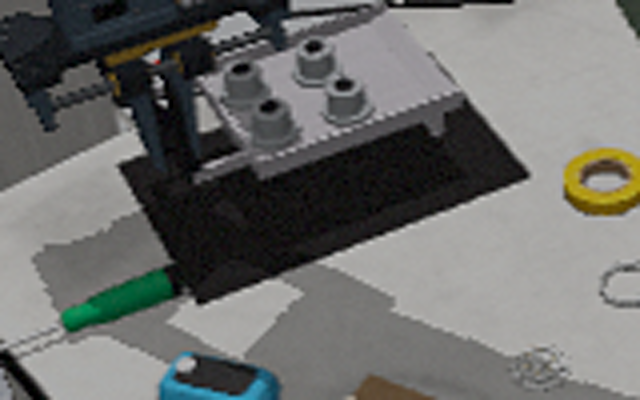

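The tray is clear of the mat and level, with all four bushings standing in it. Carry on to above the gutter.

```bash
python3 - <<'E'
from h import *
X=np.array([.0645,-.9979]);b=np.array([.495,-.2085])-.174*X
go([*b,.17],down(-86.3));plan([.6111,.2627,.17],[*b,.17])
E
python3 -m jog '[{"dx":0,"dy":0,"dz":-0.1,"ax":0,"ay":0,"az":0},{"dx":0,"dy":0,"dz":-0.35,"ax":0,"ay":0,"az":0},{"dx":0,"dy":0,"dz":-0.7,"ax":0,"ay":0,"az":0},{"dx":0,"dy":0,"dz":-1.1,"ax":0,"ay":0,"az":0},{"dx":0,"dy":0,"dz":-1.5,"ax":0,"ay":0,"az":0},{"dx":0,"dy":0,"dz":-1.85,"ax":0,"ay":0,"az":0},{"dx":0,"dy":0,"dz":-2.1,"ax":0,"ay":0,"az":0},{"dx":0,"dy":0,"dz":-2.25,"ax":0,"ay":0,"az":0}]'
python3 - <<'E'
from h import *
s=telemetry.observe();print(s["torque"].round(3))
X=np.array([.0645,-.9979]);b=np.array([.495,-.2085])-.174*X
go([*b,.17],down(-86.3))
E
```

```text
go d [-1.47  6.3  -2.25] a [ -0.1  -0.1 -13.7] dist mm 342.6
at [0.6111 0.2628 0.0579] yaw -100.0 F [ 0.3 -0.2 -1.6] w 0.144 30.0
[0.611 0.263 0.17 ] d [ 0.   -0.   -2.24]
[ 0.484 -0.035  0.17 ] d [-1.47  6.3  -0.01]
time: 28.5
position: [0.6109, 0.2627, 0.1706]
tcp_rot: [0.996, -0.088, 0.001, -0.0]
ft_force: [-1.5, 0.2, -2.9]
width: 0.147
grip_force: 30.0
[ 0.236 -0.004 -0.007]
go d [-1.46  6.3   0.  ] a [ -0.   -0.1 -13.7] dist mm 323.6
```

```bash
python3 -m jog '[{"dx":-0.03,"dy":0.1,"dz":0,"ax":0,"ay":0,"az":0},{"dx":-0.1,"dy":0.4,"dz":0,"ax":0,"ay":0,"az":-1},{"dx":-0.2,"dy":0.8,"dz":0,"ax":0,"ay":0,"az":-2},{"dx":-0.3,"dy":1.3,"dz":0,"ax":0,"ay":0,"az":-3},{"dx":-0.42,"dy":1.8,"dz":0,"ax":0,"ay":0,"az":-4},{"dx":-0.53,"dy":2.3,"dz":0,"ax":0,"ay":0,"az":-5},{"dx":-0.65,"dy":2.8,"dz":0,"ax":0,"ay":0,"az":-6},{"dx":-0.76,"dy":3.3,"dz":0,"ax":0,"ay":0,"az":-7}]'
python3 -m jog '[{"dx":-0.02,"dy":0.5,"dz":0,"ax":0,"ay":0,"az":-1},{"dx":-0.04,"dy":1.0,"dz":0,"ax":0,"ay":0,"az":-2},{"dx":-0.06,"dy":1.5,"dz":0,"ax":0,"ay":0,"az":-3},{"dx":-0.08,"dy":2.0,"dz":0,"ax":0,"ay":0,"az":-4},{"dx":-0.1,"dy":2.4,"dz":0,"ax":0,"ay":0,"az":-5},{"dx":-0.12,"dy":2.7,"dz":0,"ax":0,"ay":0,"az":-6},{"dx":-0.12,"dy":2.8,"dz":0,"ax":0,"ay":0,"az":-6.7},{"dx":-0.12,"dy":2.8,"dz":0,"ax":0,"ay":0,"az":-6.7}]'
python3 - <<'E'
from h import *
X=np.array([.0645,-.9979]);b=np.array([.495,-.2085])-.174*X
go([*b,.17],down(-86.3));s=telemetry.observe();print(s["torque"].round(3))
im=get_image("wrist");cv2.imwrite("pics/w7.png",im[:,:,::-1])
im=get_image("scene");cv2.imwrite("pics/s7.png",im[:,:,::-1])
a=cv2.imread("pics/w7.png")[:400];b=cv2.resize(cv2.imread("pics/s7.png")[130:260,200:400],None,fx=2,fy=2)
cv2.imwrite("pics/c7.png",cv2.resize(np.vstack([np.hstack([a[:260],b[:,:]])]),None,fx=.83,fy=.83))
E
```

```text
time: 29.3
position: [0.5427, 0.1054, 0.1678]
tcp_rot: [1.0, -0.026, -0.001, 0.0]
ft_force: [0.5, -0.7, -2.5]
width: 0.148
grip_force: 30.0
time: 30.1
position: [0.5302, -0.0332, 0.1683]
tcp_rot: [1.0, 0.031, -0.001, -0.0]
ft_force: [0.3, 0.3, -2.5]
width: 0.146
grip_force: 30.0
go d [-0.93 -0.02 -0.03] a [-0.   0.1 -0.1] dist mm 46.5
[ 0.219  0.038 -0.024]
```

View pics/c7.png

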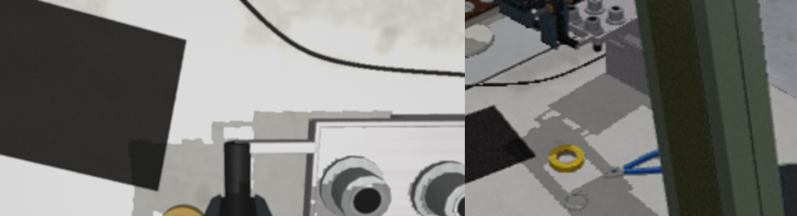

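```bash
python3 -m jog '[{"dx":-0.1,"dy":0,"dz":0,"ax":0,"ay":0,"az":0},{"dx":-0.3,"dy":0,"dz":0,"ax":0,"ay":0,"az":0},{"dx":-0.55,"dy":0,"dz":0,"ax":0,"ay":0,"az":0},{"dx":-0.75,"dy":-0.01,"dz":0,"ax":0,"ay":0,"az":0},{"dx":-0.88,"dy":-0.02,"dz":0,"ax":0,"ay":0,"az":0},{"dx":-0.93,"dy":-0.02,"dz":0,"ax":0,"ay":0,"az":0},{"dx":-0.93,"dy":-0.02,"dz":0,"ax":0,"ay":0,"az":0},{"dx":-0.93,"dy":-0.02,"dz":0,"ax":0,"ay":0,"az":0}]'
python3 - <<'E'
from h import *
X=np.array([.0645,-.9979]);b=np.array([.495,-.2085])-.174*X
go([*b,.17],down(-86.3));s=telemetry.observe();print(s["torque"].round(3),s["joints"].round(2))
im=get_image("top");cv2.imwrite("pics/t8.png",cv2.resize(im[100:260,240:460,::-1],None,fx=3.5,fy=3.5,interpolation=cv2.INTER_CUBIC))
E
```

```text
time: 31.0
position: [0.4848, -0.0348, 0.1691]
tcp_rot: [0.999, 0.032, 0.0, 0.0]
ft_force: [0.3, 0.1, -2.3]
width: 0.143
grip_force: 30.0
go d [-0.02 -0.   -0.02] a [ 0. -0. -0.] dist mm 1.4
[ 0.216  0.041 -0.023] [-0.1   0.22  1.83 -0.    1.09  1.41]
```

View pics/t8.png

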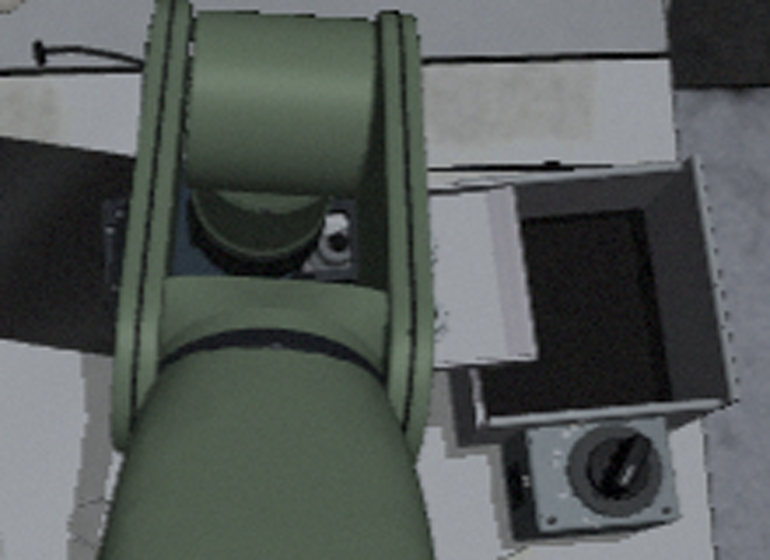

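Run:
```python
from h import *
P=lambda a,z:ray("top",240+a[0]/3.5,100+a[1]/3.5,z)[:2]
X=np.array([.0645,-.9979])
for z in(.183,.175):
    a,b=P((514,184),z),P((537,359),z);m=(a+b)/2;print(a,b,np.linalg.norm(a-b),"rod",m-.021*X,"expected",np.array([.4848,-.0348])+.17*X, "yaw",np.degrees(np.arctan2(*(a-b)[::-1]))-90)
```

```text
[ 0.55794106 -0.22318466] [ 0.43567002 -0.2302915 ] 0.12247739983684758 rod [ 0.49545104 -0.20578218] expected [ 0.495765 -0.204443] yaw -86.67349993377097
[ 0.56072762 -0.22527663] [ 0.43737119 -0.23244657] 0.1235646264227112 rod [ 0.4976949 -0.2079057] expected [ 0.495765 -0.204443] yaw -86.67349993377097
```

The tray's lip corners give the rod at (0.4955,-0.206), about 3 mm outside the gutter line and aligned with it. Lower it in.

```bash
python3 -m jog '[{"dx":0,"dy":0,"dz":0.15,"ax":0,"ay":0,"az":0},{"dx":0,"dy":0,"dz":0.35,"ax":0,"ay":0,"az":0},{"dx":0,"dy":0,"dz":0.55,"ax":0,"ay":0,"az":0},{"dx":0,"dy":0,"dz":0.75,"ax":0,"ay":0,"az":0},{"dx":0,"dy":0,"dz":0.88,"ax":0,"ay":0,"az":0},{"dx":0,"dy":0,"dz":0.94,"ax":0,"ay":0,"az":0},{"dx":0,"dy":0,"dz":0.97,"ax":0,"ay":0,"az":0},{"dx":0,"dy":0,"dz":0.97,"ax":0,"ay":0,"az":0}]'
python3 -m jog '[{"dx":0,"dy":0,"dz":0.02,"ax":0,"ay":0,"az":0},{"dx":0,"dy":0,"dz":0.04,"ax":0,"ay":0,"az":0},{"dx":0,"dy":0.02,"dz":0.06,"ax":0,"ay":0,"az":0},{"dx":0,"dy":0.03,"dz":0.08,"ax":0,"ay":0,"az":0},{"dx":0,"dy":0.04,"dz":0.1,"ax":0,"ay":0,"az":0},{"dx":0,"dy":0.05,"dz":0.1,"ax":0,"ay":0,"az":0},{"dx":0,"dy":0.06,"dz":0.1,"ax":0,"ay":0,"az":0},{"dx":0,"dy":0.06,"dz":0.1,"ax":0,"ay":0,"az":0}]'
python3 - <<'E'
from h import *
s=telemetry.observe();print(s["torque"].round(3));plan()
E
```

```text
time: 31.85
position: [0.4846, -0.0348, 0.1205]
tcp_rot: [0.999, 0.032, 0.0, 0.0]
ft_force: [-0.2, 0.4, -2.6]
width: 0.145
grip_force: 30.0
time: 32.65
position: [0.4847, -0.0371, 0.1156]
tcp_rot: [0.999, 0.032, 0.0, -0.001]
ft_force: [0.3, 4.7, -1.0]
width: 0.147
grip_force: 30.0
[ 0.799 -0.067  0.031]
at [ 0.4847 -0.0371  0.1156] yaw -86.4 F [ 0.3  4.7 -1. ] w 0.147 30.0
```

```bash
python3 -m jog '[{"dx":0,"dy":-0.02,"dz":0,"ax":0,"ay":0,"az":0},{"dx":0,"dy":-0.02,"dz":0,"ax":0,"ay":0,"az":0},{"dx":0,"dy":-0.02,"dz":0,"ax":0,"ay":0,"az":0},{"dx":0,"dy":-0.02,"dz":0,"ax":0,"ay":0,"az":0},{"dx":0,"dy":-0.02,"dz":0,"ax":0,"ay":0,"az":0},{"dx":0,"dy":-0.02,"dz":0,"ax":0,"ay":0,"az":0},{"dx":0,"dy":-0.02,"dz":0,"ax":0,"ay":0,"az":0},{"dx":0,"dy":-0.02,"dz":0,"ax":0,"ay":0,"az":0}]' -0.69
python3 - <<'E'
from h import *
s=telemetry.observe();print(s["torque"].round(3));plan()
# swing path relative to start, tool axes (dy along hopper X, dz down), 0.05 units
t=np.radians(np.arange(0,111,5))
x=-.170*np.cos(t)+.029*np.sin(t);z=.170*np.sin(t)+.029*np.cos(t)
for a,b,c in zip(np.degrees(t),(x-x[0])/.05,-(z-z[0])/.05):print(int(round(a)),round(b,2),round(c,2),end=" | ")
E
```

```text
time: 33.45
position: [0.4846, -0.0368, 0.1154]
tcp_rot: [0.999, 0.032, 0.0, 0.0]
ft_force: [-0.6, 2.0, -1.1]
width: 0.155
grip_force: 0.8
[ 0.327 -0.06   0.02 ]
at [ 0.4846 -0.0368  0.1154] yaw -86.3 F [-0.6  2.  -1.1] w 0.155 0.8
0 0.0 -0.0 | 5 0.06 -0.29 | 10 0.15 -0.58 | 15 0.27 -0.86 | 20 0.4 -1.13 | 25 0.56 -1.38 | 30 0.75 -1.62 | 35 0.95 -1.85 | 40 1.17 -2.05 | 45 1.41 -2.23 | 50 1.66 -2.4 | 55 1.92 -2.54 | 60 2.2 -2.65 | 65 2.49 -2.75 | 70 2.78 -2.81 | 75 3.08 -2.85 | 80 3.38 -2.87 | 85 3.68 -2.86 | 90 3.98 -2.82 | 95 4.27 -2.76 | 100 4.56 -2.67 | 105 4.84 -2.55 | 110 5.11 -2.42 |
```

```bash
python3 -m jog '[{"dx":0,"dy":0,"dz":0,"ax":0,"ay":0,"az":0},{"dx":0,"dy":0,"dz":0,"ax":0,"ay":0,"az":0},{"dx":0,"dy":0.03,"dz":-0.14,"ax":0,"ay":0,"az":0},{"dx":0,"dy":0.06,"dz":-0.29,"ax":0,"ay":0,"az":0},{"dx":0,"dy":0.1,"dz":-0.43,"ax":0,"ay":0,"az":0},{"dx":0,"dy":0.15,"dz":-0.58,"ax":0,"ay":0,"az":0},{"dx":0,"dy":0.21,"dz":-0.72,"ax":0,"ay":0,"az":0},{"dx":0,"dy":0.27,"dz":-0.86,"ax":0,"ay":0,"az":0}]' -0.696
python3 - <<'E'
from h import *
s=telemetry.observe();print(s["torque"].round(3));plan()
E
```

```text
time: 34.25
position: [0.4854, -0.0497, 0.1594]
tcp_rot: [1.0, 0.032, 0.0, -0.001]
ft_force: [-0.6, 5.8, 1.8]
width: 0.154
grip_force: 3.3
[1.055 0.052 0.051]
at [ 0.4854 -0.0497  0.1594] yaw -86.4 F [-0.6  5.8  1.8] w 0.154 3.3
```

```bash
python3 -m jog '[{"dx":0,"dy":-0.04,"dz":0,"ax":0,"ay":0,"az":0},{"dx":0,"dy":-0.04,"dz":0,"ax":0,"ay":0,"az":0},{"dx":0,"dy":-0.04,"dz":0,"ax":0,"ay":0,"az":0},{"dx":0,"dy":-0.04,"dz":0,"ax":0,"ay":0,"az":0},{"dx":0,"dy":-0.04,"dz":0,"ax":0,"ay":0,"az":0},{"dx":0,"dy":-0.04,"dz":0,"ax":0,"ay":0,"az":0},{"dx":0,"dy":-0.04,"dz":0,"ax":0,"ay":0,"az":0},{"dx":0,"dy":-0.04,"dz":0,"ax":0,"ay":0,"az":0}]'
python3 - <<'E'
from h import *
s=telemetry.observe();print(s["torque"].round(3));plan()
im=get_image("scene");cv2.imwrite("pics/s9.png",cv2.resize(im[80:230,200:420,::-1],None,fx=3.5,fy=3.5,interpolation=cv2.INTER_CUBIC))
E
```

```text
time: 35.05
position: [0.4852, -0.0484, 0.1583]
tcp_rot: [0.999, 0.032, -0.0, 0.0]
ft_force: [-0.1, -0.7, -1.6]
width: 0.15
grip_force: 2.5
[-0.148 -0.078  0.063]
at [ 0.4852 -0.0484  0.1583] yaw -86.3 F [-0.1 -0.7 -1.6] w 0.15 2.5
```

View pics/s9.png

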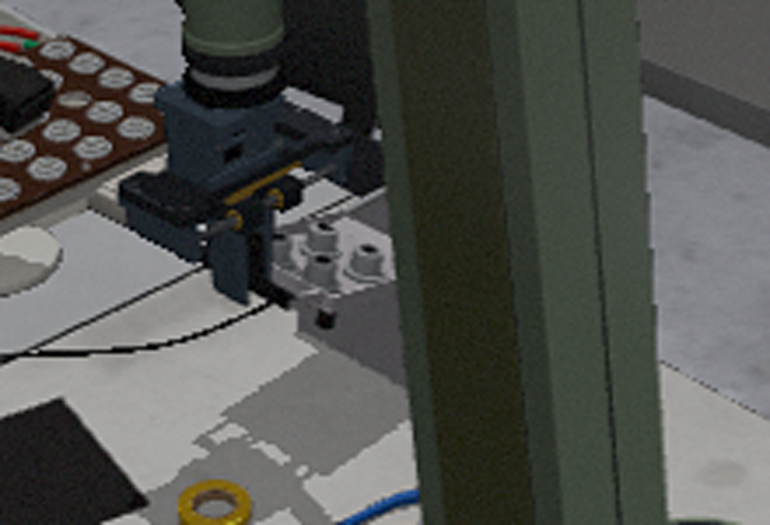

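The scene view shows the tray tilted about 15°, with its rod at the gutter and the bushings still in the pan. Forces are near zero after backing off 2 mm. Swing on.

```bash
python3 -m jog '[{"dx":0,"dy":0.13,"dz":-0.27,"ax":0,"ay":0,"az":0},{"dx":0,"dy":0.29,"dz":-0.52,"ax":0,"ay":0,"az":0},{"dx":0,"dy":0.48,"dz":-0.76,"ax":0,"ay":0,"az":0},{"dx":0,"dy":0.68,"dz":-0.99,"ax":0,"ay":0,"az":0},{"dx":0,"dy":0.9,"dz":-1.19,"ax":0,"ay":0,"az":0},{"dx":0,"dy":1.0,"dz":-1.27,"ax":0,"ay":0,"az":0},{"dx":0,"dy":1.0,"dz":-1.27,"ax":0,"ay":0,"az":0},{"dx":0,"dy":1.0,"dz":-1.27,"ax":0,"ay":0,"az":0}]'
python3 - <<'E'
from h import *
def rel(s):
    X=np.array([.0645,-.9979]);d=s["position"][:2]-np.array([.4955,-.2048]);x=d@X;z=s["position"][2]+.0188-.105
    return x,z,np.hypot(x,z),np.degrees(np.arctan2(z,-x))-np.degrees(np.arctan2(29,170))
s=telemetry.observe();print(s["torque"].round(3),np.round(rel(s),4));plan()
E
```

```text
time: 35.9
position: [0.4886, -0.0976, 0.222]
tcp_rot: [0.999, 0.032, 0.0, -0.0]
ft_force: [0.3, 2.6, 2.8]
width: 0.149
grip_force: 2.6
[ 0.582 -0.064  0.027] [-0.1074  0.1358  0.1731 41.9677]
at [ 0.4886 -0.0976  0.222 ] yaw -86.4 F [0.3 2.6 2.8] w 0.149 2.6
```

```bash
python3 -m jog '[{"dx":0,"dy":-0.01,"dz":-0.02,"ax":0,"ay":0,"az":0},{"dx":0,"dy":0.23,"dz":-0.2,"ax":0,"ay":0,"az":0},{"dx":0,"dy":0.48,"dz":-0.36,"ax":0,"ay":0,"az":0},{"dx":0,"dy":0.75,"dz":-0.49,"ax":0,"ay":0,"az":0},{"dx":0,"dy":1.03,"dz":-0.6,"ax":0,"ay":0,"az":0},{"dx":0,"dy":1.16,"dz":-0.64,"ax":0,"ay":0,"az":0},{"dx":0,"dy":1.16,"dz":-0.64,"ax":0,"ay":0,"az":0},{"dx":0,"dy":1.16,"dz":-0.64,"ax":0,"ay":0,"az":0}]'
cat >> h.py <<'E'
def rel(s):
    X=np.array([.0645,-.9979]);d=s["position"][:2]-np.array([.4955,-.2048]);x=d@X;z=s["position"][2]+.0188-.105
    return x,z,np.hypot(x,z),np.degrees(np.arctan2(z,-x))-np.degrees(np.arctan2(29,170))
E
python3 - <<'E'
from h import *
s=telemetry.observe();print(s["torque"].round(3),np.round(rel(s),4));plan()
E
```

```text
time: 36.7
position: [0.4922, -0.1561, 0.254]
tcp_rot: [1.0, 0.032, 0.0, -0.0]
ft_force: [0.4, 0.3, 0.6]
width: 0.152
grip_force: 2.2
[ 0.089 -0.012  0.003] [-4.88000e-02  1.67800e-01  1.74700e-01  6.41092e+01]
at [ 0.4922 -0.1561  0.254 ] yaw -86.4 F [0.4 0.3 0.6] w 0.152 2.2
```

```bash
python3 -m jog '[{"dx":0,"dy":0.15,"dz":-0.04,"ax":0,"ay":0,"az":0},{"dx":0,"dy":0.35,"dz":-0.08,"ax":0,"ay":0,"az":0},{"dx":0,"dy":0.59,"dz":-0.12,"ax":0,"ay":0,"az":0},{"dx":0,"dy":0.89,"dz":-0.14,"ax":0,"ay":0,"az":0},{"dx":0,"dy":1.19,"dz":-0.13,"ax":0,"ay":0,"az":0},{"dx":0,"dy":1.4,"dz":-0.11,"ax":0,"ay":0,"az":0},{"dx":0,"dy":1.49,"dz":-0.1,"ax":0,"ay":0,"az":0},{"dx":0,"dy":1.49,"dz":-0.1,"ax":0,"ay":0,"az":0}]'
python3 - <<'E'
from h import *
s=telemetry.observe();print(s["torque"].round(3),np.round(rel(s),4));plan()
E
```

```text
time: 37.5
position: [0.4968, -0.2311, 0.2586]
tcp_rot: [1.0, 0.031, -0.0, -0.0]
ft_force: [-0.2, -0.2, -0.8]
width: 0.153
grip_force: 2.2
[-0.02   0.031 -0.017] [2.64000e-02 1.72400e-01 1.74400e-01 8.90153e+01]
at [ 0.4968 -0.2311  0.2586] yaw -86.4 F [-0.2 -0.2 -0.8] w 0.153 2.2
```

```bash
python3 -m jog '[{"dx":0,"dy":0.15,"dz":0.02,"ax":0,"ay":0,"az":0},{"dx":0,"dy":0.29,"dz":0.05,"ax":0,"ay":0,"az":0},{"dx":0,"dy":0.44,"dz":0.09,"ax":0,"ay":0,"az":0},{"dx":0,"dy":0.58,"dz":0.14,"ax":0,"ay":0,"az":0},{"dx":0,"dy":0.72,"dz":0.19,"ax":0,"ay":0,"az":0},{"dx":0,"dy":0.87,"dz":0.25,"ax":0,"ay":0,"az":0},{"dx":0,"dy":0.98,"dz":0.29,"ax":0,"ay":0,"az":0},{"dx":0,"dy":0.98,"dz":0.29,"ax":0,"ay":0,"az":0}]'
python3 -m jog '[{"dx":0,"dy":0,"dz":0,"ax":0,"ay":0,"az":0},{"dx":0,"dy":0,"dz":0,"ax":0,"ay":0,"az":0},{"dx":0,"dy":0,"dz":0,"ax":0,"ay":0,"az":0},{"dx":0,"dy":0,"dz":0,"ax":0,"ay":0,"az":0},{"dx":0,"dy":0,"dz":0,"ax":0,"ay":0,"az":0},{"dx":0,"dy":0,"dz":0,"ax":0,"ay":0,"az":0},{"dx":0,"dy":0,"dz":0,"ax":0,"ay":0,"az":0},{"dx":0,"dy":0,"dz":0,"ax":0,"ay":0,"az":0}]'
python3 - <<'E'
from h import *
s=telemetry.observe();print(s["torque"].round(3),np.round(rel(s),4));plan()
a=get_image("top")[120:260,340:460,::-1];b=get_image("scene")[80:230,180:400,::-1];w=get_image("wrist")[:,:,::-1]
a=cv2.resize(a,(342,400));b=cv2.resize(b,(440,300),interpolation=2);b=np.vstack([b,np.zeros((100,440,3),np.uint8)])
cv2.imwrite("pics/c10.png",np.hstack([a,b]));cv2.imwrite("pics/w10.png",w)
E
```

```text
time: 38.3
position: [0.4999, -0.28, 0.2439]
tcp_rot: [1.0, 0.031, -0.0, -0.0]
ft_force: [-0.7, -0.5, -0.9]
width: 0.154
grip_force: 2.2
time: 39.1
position: [0.5, -0.2792, 0.2444]
tcp_rot: [0.999, 0.032, -0.0, 0.0]
ft_force: [-0.6, -0.6, -0.9]
width: 0.156
grip_force: 2.2
[0.003 0.023 0.003] [7.46000e-02 1.58200e-01 1.74900e-01 1.05547e+02]
at [ 0.5    -0.2792  0.2444] yaw -86.3 F [-0.6 -0.6 -0.9] w 0.156 2.2
```

View pics/c10.png

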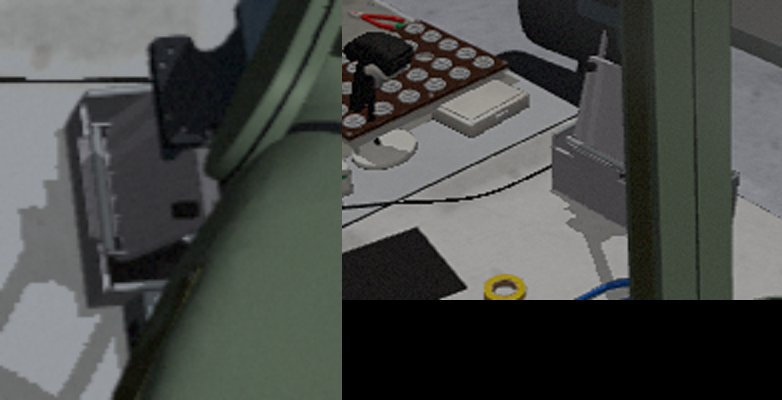

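The composite shows the tray standing on end over the hopper (left panel about (150,190), right panel (605,110)), with the mat empty. No bushing is visible on the bench. I go a little further for certainty, then back. The tray's weight will tell whether it is empty.

```bash
python3 -m jog '[{"dx":0,"dy":0.12,"dz":0.06,"ax":0,"ay":0,"az":0},{"dx":0,"dy":0.22,"dz":0.12,"ax":0,"ay":0,"az":0},{"dx":0,"dy":0.22,"dz":0.12,"ax":0,"ay":0,"az":0},{"dx":0,"dy":0.22,"dz":0.12,"ax":0,"ay":0,"az":0},{"dx":0,"dy":0.22,"dz":0.12,"ax":0,"ay":0,"az":0},{"dx":0,"dy":0.22,"dz":0.12,"ax":0,"ay":0,"az":0},{"dx":0,"dy":0.22,"dz":0.12,"ax":0,"ay":0,"az":0},{"dx":0,"dy":0.22,"dz":0.12,"ax":0,"ay":0,"az":0}]'
python3 -m jog '[{"dx":0,"dy":-0.12,"dz":-0.06,"ax":0,"ay":0,"az":0},{"dx":0,"dy":-0.22,"dz":-0.12,"ax":0,"ay":0,"az":0},{"dx":0,"dy":-0.36,"dz":-0.18,"ax":0,"ay":0,"az":0},{"dx":0,"dy":-0.58,"dz":-0.26,"ax":0,"ay":0,"az":0},{"dx":0,"dy":-0.8,"dz":-0.33,"ax":0,"ay":0,"az":0},{"dx":0,"dy":-1.0,"dz":-0.37,"ax":0,"ay":0,"az":0},{"dx":0,"dy":-1.18,"dz":-0.41,"ax":0,"ay":0,"az":0},{"dx":0,"dy":-1.18,"dz":-0.41,"ax":0,"ay":0,"az":0}]'
python3 - <<'E'
from h import *
s=telemetry.observe();print(s["torque"].round(3),np.round(rel(s),4));plan([.4922,-.1561,.254])
E
```

```text
time: 40.05
position: [0.5009, -0.2903, 0.2387]
tcp_rot: [0.999, 0.032, 0.0, 0.0]
ft_force: [-0.1, -1.2, 1.8]
width: 0.148
grip_force: 2.2
time: 40.85
position: [0.4968, -0.2298, 0.2591]
tcp_rot: [0.999, 0.033, -0.0, -0.0]
ft_force: [0.3, -0.4, -1.5]
width: 0.153
grip_force: 2.2
[0.01  0.028 0.015] [2.51000e-02 1.72900e-01 1.74700e-01 8.85695e+01]
at [ 0.4968 -0.2298  0.2591] yaw -86.3 F [ 0.3 -0.4 -1.5] w 0.153 2.2
[ 0.492 -0.156  0.254] d [ 0.01 -1.48  0.1 ]
```

```bash
python3 -m jog '[{"dx":0,"dy":-0.15,"dz":-0.02,"ax":0,"ay":0,"az":0},{"dx":0,"dy":-0.35,"dz":-0.03,"ax":0,"ay":0,"az":0},{"dx":0,"dy":-0.6,"dz":-0.04,"ax":0,"ay":0,"az":0},{"dx":0,"dy":-0.9,"dz":-0.015,"ax":0,"ay":0,"az":0},{"dx":0,"dy":-1.2,"dz":0.03,"ax":0,"ay":0,"az":0},{"dx":0,"dy":-1.4,"dz":0.08,"ax":0,"ay":0,"az":0},{"dx":0,"dy":-1.48,"dz":0.1,"ax":0,"ay":0,"az":0},{"dx":0,"dy":-1.48,"dz":0.1,"ax":0,"ay":0,"az":0}]'
python3 -m jog '[{"dx":0,"dy":-0.13,"dz":0.04,"ax":0,"ay":0,"az":0},{"dx":0,"dy":-0.27,"dz":0.09,"ax":0,"ay":0,"az":0},{"dx":0,"dy":-0.41,"dz":0.15,"ax":0,"ay":0,"az":0},{"dx":0,"dy":-0.68,"dz":0.28,"ax":0,"ay":0,"az":0},{"dx":0,"dy":-0.93,"dz":0.44,"ax":0,"ay":0,"az":0},{"dx":0,"dy":-1.08,"dz":0.55,"ax":0,"ay":0,"az":0},{"dx":0,"dy":-1.17,"dz":0.62,"ax":0,"ay":0,"az":0},{"dx":0,"dy":-1.17,"dz":0.62,"ax":0,"ay":0,"az":0}]'
python3 - <<'E'
from h import *
s=telemetry.observe();print(s["torque"].round(3),np.round(rel(s),4));plan([.4852,-.0484,.1583])
E
```

```text
time: 41.65
position: [0.4921, -0.1567, 0.2538]
tcp_rot: [0.999, 0.032, -0.0, -0.0]
ft_force: [-0.4, 0.5, 0.6]
width: 0.151
grip_force: 2.2
time: 42.45
position: [0.4882, -0.0982, 0.2223]
tcp_rot: [0.999, 0.032, -0.001, -0.0]
ft_force: [-0.9, 0.2, 0.5]
width: 0.154
grip_force: 2.2
[0.142 0.059 0.038] [-0.1068  0.1361  0.173  42.2012]
at [ 0.4882 -0.0982  0.2223] yaw -86.3 F [-0.9  0.2  0.5] w 0.154 2.2
[ 0.485 -0.048  0.158] d [ 0.01 -1.    1.28]
```

```bash
python3 -m jog '[{"dx":0,"dy":-0.1,"dz":0.08,"ax":0,"ay":0,"az":0},{"dx":0,"dy":-0.32,"dz":0.28,"ax":0,"ay":0,"az":0},{"dx":0,"dy":-0.52,"dz":0.51,"ax":0,"ay":0,"az":0},{"dx":0,"dy":-0.71,"dz":0.75,"ax":0,"ay":0,"az":0},{"dx":0,"dy":-0.87,"dz":1.0,"ax":0,"ay":0,"az":0},{"dx":0,"dy":-0.95,"dz":1.15,"ax":0,"ay":0,"az":0},{"dx":0,"dy":-1.0,"dz":1.27,"ax":0,"ay":0,"az":0},{"dx":0,"dy":-1.0,"dz":1.27,"ax":0,"ay":0,"az":0}]'
python3 -m jog '[{"dx":0,"dy":-0.06,"dz":0.14,"ax":0,"ay":0,"az":0},{"dx":0,"dy":-0.12,"dz":0.28,"ax":0,"ay":0,"az":0},{"dx":0,"dy":-0.17,"dz":0.43,"ax":0,"ay":0,"az":0},{"dx":0,"dy":-0.21,"dz":0.57,"ax":0,"ay":0,"az":0},{"dx":0,"dy":-0.24,"dz":0.72,"ax":0,"ay":0,"az":0},{"dx":0,"dy":-0.27,"dz":0.84,"ax":0,"ay":0,"az":0},{"dx":0,"dy":-0.27,"dz":0.84,"ax":0,"ay":0,"az":0},{"dx":0,"dy":-0.27,"dz":0.84,"ax":0,"ay":0,"az":0}]'
python3 - <<'E'
from h import *
s=telemetry.observe();print(s["torque"].round(3),np.round(rel(s),4));plan()
E
```

```text
time: 43.25
position: [0.4848, -0.0486, 0.1585]
tcp_rot: [0.999, 0.032, -0.001, -0.0]
ft_force: [-1.0, 0.6, -0.1]
width: 0.154
grip_force: 2.2
time: 44.05
position: [0.4845, -0.0358, 0.1173]
tcp_rot: [0.999, 0.032, -0.0, 0.0]
ft_force: [-0.1, 0.3, -0.1]
width: 0.155
grip_force: 2.2
[-0.075  0.026 -0.031] [-0.1694  0.0311  0.1722  0.7324]
at [ 0.4845 -0.0358  0.1173] yaw -86.4 F [-0.1  0.3 -0.1] w 0.155 2.2
```

```bash
python3 -m jog '[{"dx":0,"dy":0,"dz":0,"ax":0,"ay":0,"az":0},{"dx":0,"dy":0,"dz":0,"ax":0,"ay":0,"az":0},{"dx":0,"dy":0,"dz":0,"ax":0,"ay":0,"az":0},{"dx":0,"dy":0,"dz":0,"ax":0,"ay":0,"az":0},{"dx":0,"dy":0,"dz":-0.2,"ax":0,"ay":0,"az":0},{"dx":0,"dy":0,"dz":-0.5,"ax":0,"ay":0,"az":0},{"dx":0,"dy":0,"dz":-0.9,"ax":0,"ay":0,"az":0},{"dx":0,"dy":0,"dz":-1.3,"ax":0,"ay":0,"az":0}]' -1
python3 - <<'E'
from h import *
s=telemetry.observe();print(s["torque"].round(3));plan()
go([.6112,.2629,.18],down(-100))
w=get_image("wrist");np.save("w11.npy",w)
E
```

```text
time: 44.85
position: [0.4845, -0.0357, 0.1837]
tcp_rot: [0.999, 0.032, 0.0, -0.0]
ft_force: [0.4, 0.2, -1.7]
width: 0.15
grip_force: 30.0
[ 0.142 -0.036  0.006]
at [ 0.4845 -0.0357  0.1837] yaw -86.3 F [ 0.4  0.2 -1.7] w 0.15 30.0
go d [ 2.91 -5.8   0.08] a [-0.  -0.  13.7] dist mm 324.4
```

```bash
python3 -m jog '[{"dx":0.1,"dy":-0.2,"dz":0,"ax":0,"ay":0,"az":0},{"dx":0.4,"dy":-0.7,"dz":0,"ax":0,"ay":0,"az":1},{"dx":0.7,"dy":-1.3,"dz":0,"ax":0,"ay":0,"az":2},{"dx":1.0,"dy":-1.9,"dz":0,"ax":0,"ay":0,"az":4},{"dx":1.3,"dy":-2.5,"dz":0,"ax":0,"ay":0,"az":6},{"dx":1.6,"dy":-3.1,"dz":0,"ax":0,"ay":0,"az":8},{"dx":1.9,"dy":-3.7,"dz":0,"ax":0,"ay":0,"az":10},{"dx":2.1,"dy":-4.2,"dz":0,"ax":0,"ay":0,"az":12}]'
python3 - <<'E'
from h import *
plan();go([.6112,.2629,.18],down(-100))
E
```

```text
time: 45.7
position: [0.5759, 0.1831, 0.1808]
tcp_rot: [0.997, -0.073, -0.001, 0.0]
ft_force: [1.1, 0.3, -1.1]
width: 0.145
grip_force: 30.0
at [0.5759 0.1831 0.1808] yaw -98.4 F [ 1.1  0.3 -1.1] w 0.145 30.0
go d [ 0.47 -1.68  0.01] a [0.  0.1 1.6] dist mm 87.3
```

```bash
python3 -m jog '[{"dx":0.1,"dy":-0.4,"dz":0,"ax":0,"ay":0,"az":0.5},{"dx":0.25,"dy":-0.8,"dz":0,"ax":0,"ay":0,"az":1},{"dx":0.4,"dy":-1.3,"dz":0,"ax":0,"ay":0,"az":1.5},{"dx":0.46,"dy":-1.6,"dz":0,"ax":0,"ay":0,"az":1.6},{"dx":0.46,"dy":-1.66,"dz":0,"ax":0,"ay":0,"az":1.6},{"dx":0.46,"dy":-1.66,"dz":0,"ax":0,"ay":0,"az":1.6},{"dx":0.46,"dy":-1.66,"dz":0,"ax":0,"ay":0,"az":1.6},{"dx":0.46,"dy":-1.66,"dz":0,"ax":0,"ay":0,"az":1.6}]'
python3 - <<'E'
from h import *
s=telemetry.observe();print(s["torque"].round(3));plan();go([.6112,.2629,.0175],down(-100))
E
```

```text
time: 46.5
position: [0.6104, 0.2583, 0.1826]
tcp_rot: [0.996, -0.087, -0.0, 0.0]
ft_force: [-0.5, 0.5, -1.3]
width: 0.146
grip_force: 30.0
[ 0.125  0.004 -0.032]
at [0.6104 0.2583 0.1826] yaw -100.0 F [-0.5  0.5 -1.3] w 0.146 30.0
go d [ 0.   -0.09  3.3 ] a [0. 0. 0.] dist mm 165.2
```

```bash
python3 -m jog '[{"dx":0,"dy":-0.05,"dz":0.3,"ax":0,"ay":0,"az":0},{"dx":0,"dy":-0.09,"dz":0.8,"ax":0,"ay":0,"az":0},{"dx":0,"dy":-0.09,"dz":1.3,"ax":0,"ay":0,"az":0},{"dx":0,"dy":-0.09,"dz":1.8,"ax":0,"ay":0,"az":0},{"dx":0,"dy":-0.09,"dz":2.3,"ax":0,"ay":0,"az":0},{"dx":0,"dy":-0.09,"dz":2.7,"ax":0,"ay":0,"az":0},{"dx":0,"dy":-0.09,"dz":2.95,"ax":0,"ay":0,"az":0},{"dx":0,"dy":-0.09,"dz":3.0,"ax":0,"ay":0,"az":0}]'
python3 -m jog '[{"dx":0,"dy":0,"dz":0.06,"ax":0,"ay":0,"az":0},{"dx":0,"dy":0,"dz":0.12,"ax":0,"ay":0,"az":0},{"dx":0,"dy":0,"dz":0.18,"ax":0,"ay":0,"az":0},{"dx":0,"dy":0,"dz":0.22,"ax":0,"ay":0,"az":0},{"dx":0,"dy":0,"dz":0.25,"ax":0,"ay":0,"az":0},{"dx":0,"dy":0,"dz":0.27,"ax":0,"ay":0,"az":0},{"dx":0,"dy":0,"dz":0.27,"ax":0,"ay":0,"az":0},{"dx":0,"dy":0,"dz":0.27,"ax":0,"ay":0,"az":0}]'
python3 - <<'E'
from h import *
s=telemetry.observe();print(s["torque"].round(3));plan()
E
```

```text
time: 47.3
position: [0.6106, 0.2628, 0.0311]
tcp_rot: [0.996, -0.087, -0.001, 0.001]
ft_force: [0.3, 0.7, 0.1]
width: 0.148
grip_force: 30.0
time: 48.1
position: [0.6119, 0.2646, 0.0204]
tcp_rot: [0.996, -0.087, 0.001, -0.001]
ft_force: [-2.1, 2.1, 5.5]
width: 0.142
grip_force: 30.0
[ 0.197  0.371 -0.023]
at [0.6119 0.2646 0.0204] yaw -99.9 F [-2.1  2.1  5.5] w 0.142 30.0
```

```bash
python3 -m jog '[{"dx":0,"dy":0,"dz":0,"ax":0,"ay":0,"az":0},{"dx":0,"dy":0,"dz":0,"ax":0,"ay":0,"az":0},{"dx":0,"dy":0,"dz":0,"ax":0,"ay":0,"az":0},{"dx":0,"dy":0,"dz":0,"ax":0,"ay":0,"az":0},{"dx":0,"dy":0,"dz":0.04,"ax":0,"ay":0,"az":0},{"dx":0,"dy":0,"dz":0.04,"ax":0,"ay":0,"az":0},{"dx":0,"dy":0,"dz":0.04,"ax":0,"ay":0,"az":0},{"dx":0,"dy":0,"dz":0.04,"ax":0,"ay":0,"az":0}]' -0.694
python3 -m jog '[{"dx":0,"dy":0,"dz":0,"ax":0,"ay":0,"az":0},{"dx":0,"dy":0,"dz":0,"ax":0,"ay":0,"az":0},{"dx":0,"dy":0,"dz":0,"ax":0,"ay":0,"az":0},{"dx":0,"dy":0,"dz":0,"ax":0,"ay":0,"az":0},{"dx":0,"dy":0,"dz":0,"ax":0,"ay":0,"az":0},{"dx":0,"dy":0,"dz":-0.2,"ax":0,"ay":0,"az":0},{"dx":0,"dy":0,"dz":-0.6,"ax":0,"ay":0,"az":0},{"dx":0,"dy":0,"dz":-1.0,"ax":0,"ay":0,"az":0}]' -0.3
python3 -m jog '[{"dx":0,"dy":0,"dz":-0.6,"ax":0,"ay":0,"az":0},{"dx":0,"dy":0,"dz":-1.2,"ax":0,"ay":0,"az":0},{"dx":0,"dy":0,"dz":-1.9,"ax":0,"ay":0,"az":0},{"dx":0,"dy":0,"dz":-2.6,"ax":0,"ay":0,"az":0},{"dx":-0.7,"dy":0,"dz":-3.0,"ax":0,"ay":0,"az":0},{"dx":-1.4,"dy":0.2,"dz":-3.3,"ax":0,"ay":0,"az":0},{"dx":-2.1,"dy":0.5,"dz":-3.5,"ax":0,"ay":0,"az":0},{"dx":-2.5,"dy":0.8,"dz":-3.5,"ax":0,"ay":0,"az":0}]'
python3 - <<'E'
from h import *
plan()
import pickle
c=calibration("wrist");w=get_image("wrist");t=get_image("top");pickle.dump((c,w,t),open("w12.pkl","wb"))
from scipy import ndimage as nd
g=cv2.cvtColor(w,7)
# bright tray blob within mat and dark blobs inside pan
q=[proj("wrist",[*tr(x,y),.024],c) for x,y in((-.05,.05),(-.05,-.05),(.06,-.05),(.06,.05))];print(np.round(q))
m=np.zeros(g.shape,np.uint8);cv2.fillConvexPoly(m,np.int32(np.round(q)),1);v=g[m>0];print("pan px",v.size,"dark",(v<70).sum(),"median",np.median(v))
c0,im0=pickle.load(open("w3.pkl","rb"));q=[proj("wrist",[*tr(x,y),.024],c0) for x,y in((-.05,.05),(-.05,-.05),(.06,-.05),(.06,.05))]
m=np.zeros(g.shape,np.uint8);cv2.fillConvexPoly(m,np.int32(np.round(q)),1);v=cv2.cvtColor(im0,7)[m>0];print("before",v.size,(v<70).sum())
E
```

```text
time: 48.9
position: [0.6113, 0.2636, 0.0167]
tcp_rot: [0.996, -0.087, -0.0, 0.0]
ft_force: [-0.6, 0.2, -0.0]
width: 0.153
grip_force: 0.5
time: 49.7
position: [0.6114, 0.2637, 0.0679]
tcp_rot: [0.996, -0.087, -0.0, 0.0]
ft_force: [1.1, -0.2, -0.3]
width: 0.349
grip_force: 0.0
time: 50.5
position: [0.4797, 0.2462, 0.2446]
tcp_rot: [0.996, -0.086, 0.002, -0.001]
ft_force: [0.3, 0.5, -0.3]
width: 0.348
grip_force: 0.0
at [0.4797 0.2462 0.2446] yaw -99.9 F [ 0.3  0.5 -0.3] w 0.348 0.0
[[302.  -4.]
 [302. 106.]
 [410. 104.]
 [419.  -6.]]
pan px 12027 dark 0 median 185.0
before 13457 560
```

The pan is empty: no dark bores now, against 560 dark pixels before. Next, go to the knob at yaw 61°, checking the tray's rest pose numerically on the way.

Run:
```python
from h import *
import pickle
c,w,t=pickle.load(open("w12.pkl","rb"));g=cv2.cvtColor(w,7)
for y in(-.03,.03):
    print("y",y,[(int(x*1000),int(g[int(p[1]),int(p[0])])) for x in np.arange(.06,.14,.005) for p in[proj("wrist",[*tr(x,y),.03],c)] if 0<=p[1]<420])
for x in(-.03,.03):
    print("x",x,[(int(y*1000),int(g[int(p[1]),int(p[0])])) for y in np.arange(-.1,-.04,.005) for p in[proj("wrist",[*tr(x,y),.03],c)] if 0<=p[1]<420])
print("bar",[(int(x*1000),int(g[int(p[1]),int(p[0])])) for x in np.arange(-.15,-.05,.005) for p in[proj("wrist",[*tr(x,-.045),.036],c)]])
plan([.37,-.304,.2]);go([.37,-.304,.2],down(-20))
```

```text
y -0.03 [(60, 187), (65, 183), (70, 172), (75, 173), (80, 176), (85, 160), (90, 38), (95, 39), (100, 37), (105, 38), (110, 186), (115, 185), (120, 184), (125, 184), (130, 184), (135, 183), (140, 185)]
y 0.03 [(60, 184), (65, 183), (70, 166), (75, 167), (80, 169), (85, 167), (90, 36), (95, 40), (100, 39), (105, 39), (110, 149), (115, 183), (120, 182), (125, 181), (130, 181), (135, 182), (140, 181)]
x -0.03 [(-100, 188), (-95, 188), (-90, 187), (-84, 57), (-79, 40), (-74, 38), (-69, 34), (-64, 36), (-59, 161), (-54, 187), (-49, 187), (-44, 187)]
x 0.03 [(-100, 186), (-95, 188), (-90, 183), (-84, 36), (-79, 38), (-74, 37), (-69, 36), (-64, 35), (-59, 162), (-54, 187), (-49, 187), (-44, 186)]
bar [(-150, 188), (-145, 183), (-139, 174), (-134, 171), (-129, 172), (-124, 143), (-119, 38), (-114, 38), (-109, 31), (-104, 54), (-99, 47), (-94, 104), (-89, 104), (-84, 104), (-79, 103), (-74, 99), (-69, 97), (-64, 163), (-59, 188), (-54, 187)]
at [0.4787 0.2449 0.2438] yaw -99.9 F [0.8 0.2 0.6] w 0.346 0.0
[ 0.37  -0.304  0.2  ] d [-0.25 11.19  0.87]
go d [-0.25 11.19  0.87] a [  0.   -0.  -79.9] dist mm 561.3
```

```bash
python3 -m jog '[{"dx":0,"dy":0.5,"dz":0,"ax":0,"ay":0,"az":-7},{"dx":-0.1,"dy":1.1,"dz":0,"ax":0,"ay":0,"az":-14},{"dx":-0.1,"dy":1.7,"dz":0,"ax":0,"ay":0,"az":-21},{"dx":-0.1,"dy":2.3,"dz":0,"ax":0,"ay":0,"az":-28},{"dx":-0.1,"dy":2.9,"dz":0,"ax":0,"ay":0,"az":-35},{"dx":-0.1,"dy":3.5,"dz":0,"ax":0,"ay":0,"az":-42},{"dx":-0.1,"dy":4.1,"dz":0,"ax":0,"ay":0,"az":-49},{"dx":-0.1,"dy":4.7,"dz":0,"ax":0,"ay":0,"az":-56}]'
python3 - <<'E'
from h import *
plan([.37,-.304,.2]);go([.37,-.304,.2],down(15))
E
```

```text
time: 51.4
position: [0.4364, 0.0141, 0.2425]
tcp_rot: [0.919, 0.393, 0.001, 0.0]
ft_force: [0.6, -0.7, -0.0]
width: 0.354
grip_force: 0.0
at [0.4364 0.0141 0.2425] yaw -43.7 F [ 0.6 -0.7 -0. ] w 0.354 0.0
[ 0.37  -0.304  0.2  ] d [-5.52  3.43  0.85]
go d [-5.52  3.43  0.85] a [  0.1  -0.  -58.7] dist mm 327.7
```

```bash
python3 -m jog '[{"dx":-0.7,"dy":0.4,"dz":0,"ax":0,"ay":0,"az":-7},{"dx":-1.4,"dy":0.9,"dz":0,"ax":0,"ay":0,"az":-14},{"dx":-2.1,"dy":1.3,"dz":0,"ax":0,"ay":0,"az":-21},{"dx":-2.8,"dy":1.7,"dz":0,"ax":0,"ay":0,"az":-28},{"dx":-3.5,"dy":2.2,"dz":0,"ax":0,"ay":0,"az":-35},{"dx":-4.2,"dy":2.6,"dz":0,"ax":0,"ay":0,"az":-42},{"dx":-4.9,"dy":3.0,"dz":0,"ax":0,"ay":0,"az":-49},{"dx":-5.5,"dy":3.4,"dz":0,"ax":0,"ay":0,"az":-56}]'
python3 - <<'E'
from h import *
go([.37,-.304,.2],down(61))
E
```

```text
time: 52.2
position: [0.3672, -0.3031, 0.2425]
tcp_rot: [0.627, 0.779, -0.0, 0.001]
ft_force: [1.3, 0.1, -0.2]
width: 0.352
grip_force: 0.0
go d [-0.03  0.05  0.85] a [  0.    0.1 -48.7] dist mm 42.7
```

```bash
python3 -m jog '[{"dx":0,"dy":0,"dz":0.1,"ax":0,"ay":0,"az":-7},{"dx":0,"dy":0,"dz":0.2,"ax":0,"ay":0,"az":-14},{"dx":0,"dy":0,"dz":0.3,"ax":0,"ay":0,"az":-21},{"dx":0,"dy":0,"dz":0.4,"ax":0,"ay":0,"az":-28},{"dx":0,"dy":0,"dz":0.5,"ax":0,"ay":0,"az":-35},{"dx":0,"dy":0,"dz":0.6,"ax":0,"ay":0,"az":-42},{"dx":0,"dy":0,"dz":0.7,"ax":0,"ay":0,"az":-48.7},{"dx":0,"dy":0,"dz":0.7,"ax":0,"ay":0,"az":-48.7}]'
python3 - <<'E'
from h import *
import pickle
go([.37,-.304,.105],down(61))
c=calibration("wrist");w=get_image("wrist");pickle.dump((c,w),open("w13.pkl","wb"));cv2.imwrite("pics/w13.png",w[:,:,::-1])
t=get_image("top");np.save("t13.npy",t)
# knob white line: bright small blob on dark near projected knob
hsv=cv2.cvtColor(w,cv2.COLOR_RGB2HSV);k=proj("wrist",[.37,-.304,.129],c);print("knob px",k)
g=cv2.cvtColor(w,7);m=((g>120)).astype(np.uint8);n,l,s,ce=cv2.connectedComponentsWithStats(m)
for i in range(1,n):
    if 15<s[i,4]<400 and np.hypot(*(ce[i]-k))<90:print("white",s[i],ce[i].round(1),ray("wrist",*ce[i],.129,c).round(4))
# blobs in hopper in top view
X=np.array([.0645,-.9979]);Y=np.array([.9979,.0645]);H=np.array([.4955,-.206])+.085*X
q=[proj("top",[*(H+a*X+b*Y),.04]) for a,b in((-.06,-.06),(.07,-.06),(.07,.06),(-.06,.06))]
mm=np.zeros(g.shape,np.uint8);cv2.fillConvexPoly(mm,np.int32(np.round(q)),1)
for nm,im in(("before",np.load("pics/top0.npy")),("now",t)):
    gg=cv2.cvtColor(im,7);b=((gg>90)&(mm>0)).astype(np.uint8);n,l,s,ce=cv2.connectedComponentsWithStats(b);print(nm,b.sum(),np.median(gg[mm>0]),[(s[i,4],ce[i].round()) for i in range(1,n) if s[i,4]>8])
E
```

```text
time: 53.0
position: [0.3677, -0.301, 0.2067]
tcp_rot: [0.253, 0.968, 0.0, -0.0]
ft_force: [0.7, -0.5, 0.2]
width: 0.346
grip_force: 0.0
go d [-0.07 -0.03  2.03] a [ 0.  -0.  -0.3] dist mm 101.8
knob px [283.71046832 224.49454764]
white [277 154  17   6  81] [284.9 157. ] [ 0.3283 -0.2796  0.129 ]
white [313 163   8   9  60] [316.5 167.1] [ 0.3449 -0.2642  0.129 ]
white [330 186   8   8  55] [333.3 189.6] [ 0.3645 -0.2614  0.129 ]
white [332 195   8   8  55] [335.5 198.2] [ 0.3708 -0.2629  0.129 ]
white [234 197  11   6  49] [239.3 199.5] [ 0.3387 -0.322   0.129 ]
white [354 197  11   6  47] [358.7 199.5] [ 0.3796 -0.2492  0.129 ]
white [284 200   3  21  60] [285.  209.8] [ 0.3609 -0.2979  0.129 ]
white [353 210   5   5  16] [355.2 212.1] [ 0.3866 -0.2554  0.129 ]
white [309 214  39  27 314] [329.6 224.1] [ 0.3857 -0.2753  0.129 ]
white [295 244   8   5  18] [298.1 245.9] [ 0.3895 -0.303   0.129 ]
white [313 271   5  19  71] [315.4 280.3] [ 0.4201 -0.305   0.129 ]
before 48 19.0 [(np.int32(10), array([376., 174.])), (np.int32(23), array([378., 186.])), (np.int32(15), array([380., 198.]))]
now 408 24.0 [(np.int32(120), array([410., 172.])), (np.int32(50), array([378., 187.])), (np.int32(125), array([393., 180.])), (np.int32(70), array([406., 198.])), (np.int32(41), array([391., 199.]))]
```

The pointer's white line is at u=285, exactly along the tool's x, with the bar mark at (285,157) and the two-dot mark at (334,194). The top view shows four new bright blobs in the hopper, so all four bushings are inside. Now the knob.

```bash
python3 -m jog '[{"dx":-0.07,"dy":-0.02,"dz":0.4,"ax":0,"ay":0,"az":0},{"dx":-0.07,"dy":-0.02,"dz":0.8,"ax":0,"ay":0,"az":0},{"dx":-0.07,"dy":-0.02,"dz":1.2,"ax":0,"ay":0,"az":0},{"dx":-0.07,"dy":-0.02,"dz":1.5,"ax":0,"ay":0,"az":0},{"dx":-0.07,"dy":-0.02,"dz":1.8,"ax":0,"ay":0,"az":0},{"dx":-0.07,"dy":-0.02,"dz":2.0,"ax":0,"ay":0,"az":0},{"dx":-0.07,"dy":-0.02,"dz":2.0,"ax":0,"ay":0,"az":0},{"dx":-0.07,"dy":-0.02,"dz":2.0,"ax":0,"ay":0,"az":0}]' -0.3
python3 -m jog '[{"dx":0,"dy":0,"dz":0,"ax":0,"ay":0,"az":0},{"dx":0,"dy":0,"dz":0,"ax":0,"ay":0,"az":0},{"dx":0,"dy":0,"dz":0,"ax":0,"ay":0,"az":0},{"dx":0,"dy":0,"dz":0,"ax":0,"ay":0,"az":0},{"dx":0,"dy":0,"dz":0,"ax":0,"ay":0,"az":0},{"dx":0,"dy":0,"dz":0,"ax":0,"ay":0,"az":0},{"dx":0,"dy":0,"dz":0,"ax":0,"ay":0,"az":0},{"dx":0,"dy":0,"dz":0,"ax":0,"ay":0,"az":0}]' -1
python3 - <<'E'
from h import *
s=telemetry.observe();print(s["torque"].round(3));plan()
E
```

```text
time: 53.9
position: [0.3705, -0.3036, 0.1074]
tcp_rot: [0.253, 0.968, -0.0, 0.0]
ft_force: [-0.2, 0.7, 0.1]
width: 0.349
grip_force: 0.0
time: 54.7
position: [0.3704, -0.3035, 0.1075]
tcp_rot: [0.252, 0.968, -0.0, 0.001]
ft_force: [0.5, -0.1, 5.7]
width: 0.151
grip_force: 30.0
[ 0.168 -0.126  0.014]
at [ 0.3704 -0.3035  0.1075] yaw 60.8 F [ 0.5 -0.1  5.7] w 0.151 30.0
```

Gripped at 14 mm. Turn clockwise 75°.

```bash
python3 -m jog '[{"dx":0,"dy":0,"dz":0,"ax":0,"ay":0,"az":5},{"dx":0,"dy":0,"dz":0,"ax":0,"ay":0,"az":10},{"dx":0,"dy":0,"dz":0,"ax":0,"ay":0,"az":15},{"dx":0,"dy":0,"dz":0,"ax":0,"ay":0,"az":20},{"dx":0,"dy":0,"dz":0,"ax":0,"ay":0,"az":25},{"dx":0,"dy":0,"dz":0,"ax":0,"ay":0,"az":30},{"dx":0,"dy":0,"dz":0,"ax":0,"ay":0,"az":35},{"dx":0,"dy":0,"dz":0,"ax":0,"ay":0,"az":38}]'
python3 -m jog '[{"dx":0,"dy":0,"dz":0,"ax":0,"ay":0,"az":5},{"dx":0,"dy":0,"dz":0,"ax":0,"ay":0,"az":10},{"dx":0,"dy":0,"dz":0,"ax":0,"ay":0,"az":15},{"dx":0,"dy":0,"dz":0,"ax":0,"ay":0,"az":20},{"dx":0,"dy":0,"dz":0,"ax":0,"ay":0,"az":25},{"dx":0,"dy":0,"dz":0,"ax":0,"ay":0,"az":30},{"dx":0,"dy":0,"dz":0,"ax":0,"ay":0,"az":35},{"dx":0,"dy":0,"dz":0,"ax":0,"ay":0,"az":37}]'
python3 -m jog '[{"dx":0,"dy":0,"dz":0,"ax":0,"ay":0,"az":0},{"dx":0,"dy":0,"dz":0,"ax":0,"ay":0,"az":0},{"dx":0,"dy":0,"dz":0,"ax":0,"ay":0,"az":0},{"dx":0,"dy":0,"dz":0,"ax":0,"ay":0,"az":0},{"dx":0,"dy":0,"dz":0,"ax":0,"ay":0,"az":0},{"dx":0,"dy":0,"dz":0,"ax":0,"ay":0,"az":0},{"dx":0,"dy":0,"dz":0,"ax":0,"ay":0,"az":0},{"dx":0,"dy":0,"dz":0,"ax":0,"ay":0,"az":0}]'
python3 - <<'E'
from h import *
s=telemetry.observe();print(s["torque"].round(3));plan()
E
```

```text
time: 55.5
position: [0.3709, -0.3031, 0.1076]
tcp_rot: [0.555, 0.832, 0.001, 0.001]
ft_force: [2.0, 1.9, 5.5]
width: 0.151
grip_force: 30.0
time: 56.3
position: [0.3715, -0.3031, 0.1075]
tcp_rot: [0.79, 0.613, 0.001, 0.001]
ft_force: [2.6, 2.1, 3.1]
width: 0.148
grip_force: 30.0
time: 57.1
position: [0.3714, -0.3031, 0.1075]
tcp_rot: [0.789, 0.614, 0.001, 0.001]
ft_force: [4.4, 3.7, 5.0]
width: 0.15
grip_force: 30.0
[ 0.669 -0.785  0.073]
at [ 0.3714 -0.3031  0.1075] yaw -14.2 F [4.4 3.7 5. ] w 0.15 30.0
```

Release, retreat straight up, and check the pointer line.

```bash
python3 -m jog '[{"dx":0,"dy":0,"dz":0,"ax":0,"ay":0,"az":0},{"dx":0,"dy":0,"dz":0,"ax":0,"ay":0,"az":0},{"dx":0,"dy":0,"dz":0,"ax":0,"ay":0,"az":0},{"dx":0,"dy":0,"dz":0,"ax":0,"ay":0,"az":0},{"dx":0,"dy":0,"dz":0,"ax":0,"ay":0,"az":0},{"dx":0,"dy":0,"dz":-0.4,"ax":0,"ay":0,"az":0},{"dx":0,"dy":0,"dz":-0.9,"ax":0,"ay":0,"az":0},{"dx":0,"dy":0,"dz":-1.5,"ax":0,"ay":0,"az":0}]' -0.3
python3 -m jog '[{"dx":0,"dy":0,"dz":-0.5,"ax":0,"ay":0,"az":0},{"dx":0,"dy":0,"dz":-1.0,"ax":0,"ay":0,"az":0},{"dx":0,"dy":0,"dz":-1.0,"ax":0,"ay":0,"az":0},{"dx":0,"dy":0,"dz":-1.0,"ax":0,"ay":0,"az":0},{"dx":0,"dy":0,"dz":-1.0,"ax":0,"ay":0,"az":0},{"dx":0,"dy":0,"dz":-1.0,"ax":0,"ay":0,"az":0},{"dx":0,"dy":0,"dz":-1.0,"ax":0,"ay":0,"az":0},{"dx":0,"dy":0,"dz":-1.0,"ax":0,"ay":0,"az":0}]'
python3 - <<'E'
from h import *
plan()
c=calibration("wrist");w=get_image("wrist");g=cv2.cvtColor(w,7)
m=(g>120).astype(np.uint8);n,l,s,ce=cv2.connectedComponentsWithStats(m);ax=np.array([.371,-.3035])
for i in range(1,n):
    p=ray("wrist",*ce[i],.129,c)[:2]
    if 15<s[i,4]<400 and np.linalg.norm(p-ax)<.05:
        d=p-ax;print(s[i],p.round(4),"r mm",round(np.linalg.norm(d)*1e3,1),"ang",np.degrees(np.arctan2(d[1],d[0])).round(1))
print("expected pointer",93.7+57.3-74.5)
t=cv2.cvtColor(get_image("top"),cv2.COLOR_RGB2HSV);m=cv2.inRange(t,(20,120,80),(35,255,255))[190:250,250:330];ys,xs=np.nonzero(m);print("tape",xs.mean()+250,ys.mean()+190)
E
```

```text
time: 57.9
position: [0.3694, -0.3028, 0.182]
tcp_rot: [0.789, 0.614, -0.0, -0.001]
ft_force: [0.2, 0.2, -0.3]
width: 0.351
grip_force: 0.0
time: 58.7
position: [0.3699, -0.3031, 0.2314]
tcp_rot: [0.789, 0.614, -0.0, -0.001]
ft_force: [0.6, 0.4, -0.1]
width: 0.348
grip_force: 0.0
at [ 0.3699 -0.3031  0.2314] yaw -14.2 F [ 0.6  0.4 -0.1] w 0.348 0.0
[287 186   3  20  58] [ 0.373  -0.2926] r mm 11.1 ang 79.5
expected pointer 76.5
tape 285.0414746543779 216.5299539170507
```

The pointer is at the two-dot detent, the tape has not moved, and nothing is touching the arm.

```bash
python3 -c "
from cell import job
print(job.close_job())"
```

```text
the job is handed in; nothing more can be done
None
```

I handed the job in at about 59 s: camera checks show all four bushings in the hopper, the empty tray back on its mat, the selector at two dots and the tape unmoved; no verdict was returned.

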